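Pin the shaker clamp over the sample jar

ROBOT

A 6-joint arm with a two-finger parallel gripper is mounted at the origin on a cart in front of the work surface, level with it; the furniture and walls round the work are solid. World frame = base frame: x ahead of the robot, y to its left, z up, the work surface at z = 0. Lengths are in mm, angles in rad, forces in N, time in s.
With the tool pointing down it reaches from about 275 to 1000 mm from the base axis. Payload 8.4 kg.
Tool frame: the origin (TCP) lies at the centre of the arm's flange, where the gripper is bolted on; the fingertips stand 173 mm ahead of it and the grasp point (between the pads) lies 155 mm ahead of it (tcp_to_tips is the distance from the TCP to the fingertips, in mm); z points along the fingers, x is the direction in which the jaws open and shut, and the axes are right-handed (so a half turn about z gives the same grasp; the last joint's range is limited). The gripper opens to 85 mm and grips with 20 to 120 N. Pads are 22 mm wide; open, the fingers measure 114 mm over their backs; the gripper's body (76 mm by 85 mm) begins 54 mm behind the grasp point. The pads swing forward as they close: fully open they stand 13 mm farther back than shut.
Start: joints at [-1.33, 0.353, 1.633, -0, 1.155, -0.002], TCP at [150.262, -606.672, 404.681] pointing down, gripper open.
Joint ranges: [-2.63, 2.63], [-0.92, 2.1], [0.06, 2.66], [-1.3, 4.44], [0, 2.69], [-3.02, 3.02]. Speed limits (rad/s): [2.22, 2.22, 2.79, 3.14, 3.14, 3.14].

INTERFACE

Orientations are given as [roll, pitch, yaw] about the fixed x, y, z axes, in that order (R = Rz(yaw) Ry(pitch) Rx(roll)).
In Python, from rig import sense, grab_frame, camera_info, sign_off, tcp_to_tips gives the robot as it stands.
- The arm moves only by the shell command python3 -m creep 'ROWS' [FORCE]. ROWS is text: rows parted by semicolons, each of 5 numbers parted by spaces: the opening in per cent of the stroke, from 0 (shut) to 100 (fully open), then the shift along the tool's x, y, z in cm, then the turn about the tool's z in degrees. In form: fingers tx ty tz roll; .... A call has 1 to 20 rows; each row is the pose to reach, as a shift and turn from the pose measured when the call began, along the tool's axes at that moment; what a row does not reach only later rows make up. A row lasts 1/10 s, in which the tool goes at most 50 mm and 8.59 degrees, less where a joint would pass 70% of its speed; a pose out of reach is approached as far as the arm can. A call with a gripper value outside its range is refused whole. The fingers move at their own pace and stop on an object; FORCE is the grip in N (left out, the last holds). Time passes only in rows, so rows that repeat a pose let the fingers close. It gives the time, the measured TCP pose, the force and the opening at its end, in the units of the state.
- sense(): the state, without advancing time (a new reading comes with each control period).
- grab_frame(name): name is "side" or "top" or "wrist"; returns (picture, depth): 384x512x3 uint8, blue, green, red; 384x512 float32, mm along the optical axis (not along the pixel's ray), 0 where there is no reading.
- camera_info(name): a dict with "vertical_fov" (degrees; the focal length in pixels is half the picture's height over the tangent of half this angle, whatever the lens; pixels are square), "cx", "cy" (the principal point, pixels), "D" ([k1, k2, p1, p2, k3] as OpenCV has them; the pictures are not rectified), "world_to_cam" (4x4, takes a point from world to camera coordinates). Camera axes: x right, y down, z forward; pixel columns grow to the right and rows downward; lengths in mm; the calibration is good to about 2 mm. A picture is of the moment at which its call begins: read the wrist's pose just before it. camera_info takes no time and is no camera call; for the wrist camera it gives the pose at the moment of the call.
- sign_off(): hands the job in, once; it reports no verdict.
The state is a dict: "clock": time; "qpos": joint angles; "qvel": joint speeds; "joint_efforts": joint torques, N m; "eef_pos": TCP position; "tcp_rot": TCP orientation; "contact_force": force on the tool from outside, world axes, zero at the start; "wrist_torque": the same for the moment, N m; "opening": opening from 0.0 (shut) to 1.0 (fully open).
Only numpy, scipy, OpenCV 4.12 (cv2) and the standard library are available. Lean on these libraries where they do the work, as an engineer would, in place of code of your own. Each camera call takes 0.05 s, during which the arm holds its last target.

TASK

Get the sample jar ready for shaking: take the red-lidded jar that stands alone near the front of the worktop (not those grouped at the back beside the press), stand it upright in the round nest of the clamp, and swing the bar down over it until it is fully shut. Then push the orange-handled lock pin through the aligned holes of both lugs and the bar, from either side, until its collar is home against the lug; leave the bottle, the timer and the beaker where they stand.

Things in the scene. Friction and masses are not known exactly. Their poses are not given: they have to be found in the camera images.
- clamp: Jar clamp, fixed: grey base plate 235 x 108 mm, its top 14 mm over the worktop. Origin on the worktop under the nest's centre; x runs from the pin end to the hinge end, y across (along the pin bore), z up. Aluminium lugs at x = +80 mm (hinge) and x = -75 mm (pin), a pair each: 30 mm wide in x, 11 mm thick, from y = 11.5 to 22.5 mm on either side, top at z = 110 mm.
- nest (a point): Centre of the nest floor on the base plate (14 mm over the worktop). The nest is a black ring 8 mm high, 58 mm inside and 66 mm outside diameter, that takes the jar's foot.
- bore (a point): Centre of the pin bore, in the middle of the bar's eye when the bar is shut; 95 mm over the worktop, 75 mm from the nest centre along clamp -x. The bore runs along the clamp's y. Round-section holes 15.5 mm across in both pin lugs and in the bar's eye, so the stack is 45 mm through (outer lug faces 22.5 mm either side of this point).
- hinge (a point): Centre of the bar's hinge, 95 mm over the worktop, 80 mm from the nest centre; axis along the clamp's y. Round about: a lever press 0.5 m tall (x over 0.63 m, y 0.12 to 0.26 m; its lever ball near 0.64, 0.155, 0.48 m), a tall grey instrument at the left (x over 0.43 m, y over 0.55 m) and a drawer box at the back (x over 0.8 m, y -0.37 to -0.03 m).
- bar (a joint): Swing bar angle, rad: 0 fully shut (level, holes aligned with the lugs), 1.57 upright, 1.95 leaning back on its stop. Starts 1.6 to 1.85. Opening lifts the red end. Light friction: it stays near upright and falls shut when low. Steel, 18 mm wide in clamp y, 16 mm thick; a rubber pad under it clears the seated jar's lid by about 2 mm when shut.
- bar_grip (a point): Middle of the red grip at the free end of the bar, 195 mm from the hinge; the grip is 18 mm wide (clamp y), 14 mm thick, 50 mm long, and shut it lies beyond the pin lugs, 40 mm from the bore. Axes: those of the clamp when shut, turning with the bar; x always points along the bar to the hinge.
- jar_mid (a point): Centre of the closed white sample jar with a red lid, standing alone on the front left or front right of the worktop: lid 50 mm, body 48 mm in diameter, 68 mm high; the point is half-way up (34 mm over its foot). About 0.06 kg. z up its axis.
- pin_grip (a point): Centre of the lock pin's square orange handle, 48 mm long, 24 x 24 mm, on the pin's axis; x points along the pin to its nose. The pin lies on the worktop with its axis level and 12 mm up. It weighs 0.15 kg and balances about 10 mm ahead of this point.
- pin_mid (a point): Point on the pin's axis that is at the bore centre when the pin is home: 22.5 mm ahead of the collar's face, 52.5 mm ahead of pin_grip. x points to the nose. Ahead of the handle: a dark collar 21 mm across, 6 mm thick (face 30 mm ahead of pin_grip), then a steel shank 12 mm in diameter, 66 mm long, its last 10 mm tapered to 6 mm.
- pin_tip (a point): Nose of the lock pin, 96 mm ahead of pin_grip on the axis; x points out of the nose.
- bottle_mid (a point): Brown bottle with a black cap, 58 mm diameter, 104 mm high, centre half-way up; stands in line with the bore on one side of the clamp, about 120 mm off. It blocks the pin's way in from that side. Leave alone.
- timer: Pale lab timer lying flat, 62 x 66 mm, 23 mm high, origin under its centre; lies on the other side of the clamp. Leave alone; the held pin passes over it.
- beaker_mid (a point): Small beaker, 54 mm diameter, 70 mm high, centre half-way up. Leave alone.
Not all that is in view belongs to the job. Of the things like the part that bears jar_mid, leave any that is blue or turquoise; of the rest the smaller one is meant.

How it is judged (in metres and radians):
On the way, in this order (a step that is already met when the one before it is completed fails the run):
1. the jar stands in the nest with the bar still open (horizontal distance between jar_mid and nest below 0.007 m and z of jar_mid in the frame of nest below 0.038 m and angle between jar_mid's own z axis and vertical below 0.15 rad and value of joint bar above 0.6 rad), for 0.2 s.
2. the bar is shut over it (value of joint bar below 0.03 rad), for 0.2 s.
At the end, for the whole second after the job is handed in: The jar stands upright in the nest (within 7 mm of its centre, foot down to 4 mm), the bar is shut to 0.03 rad, and the pin runs through both lugs and the bar with its collar home to within about 6 mm (pin_mid within 7 mm of the bore centre, axis within 0.17 rad of the bore), from either side (horizontal distance between jar_mid and nest below 0.007 m and z of jar_mid in the frame of nest below 0.038 m and angle between jar_mid's own z axis and vertical below 0.15 rad and value of joint bar below 0.03 rad and distance between pin_mid and bore below 0.007 m and angle between the x axis of pin_mid and the y axis of clamp, either way round below 0.17 rad); the robot touches nothing.
It fails at once if the bottle is pushed more than 20 mm or tipped (distance of bottle_mid from where it was at the start of the episode above 0.02 m or angle between bottle_mid's own z axis and vertical above 0.3 rad).
It fails at once if the timer is pushed more than 20 mm (distance of timer from where it was at the start of the episode above 0.02 m).
It fails at once if the beaker is pushed more than 20 mm or tipped (distance of beaker_mid from where it was at the start of the episode above 0.02 m or angle between beaker_mid's own z axis and vertical above 0.3 rad).
It also fails if it takes over 72 s, if anything falls off the work surface, if the arm or the gripper's body presses on something with over 40 N, if the wrist force passes 120 N, or if a joint passes its speed limit or range.

## Working session

There is one attempt and no reset: what is moved stays moved. The work goes in short steps, Python scripts to look and compute and a shell command to move; the robot and the scene stay as the last step left them, time stands still between calls to the robot, and variables do not carry over. Pictures are saved under pics/ and viewed, and the job is handed in when it is done.

```bash
ls; mkdir -p pics
python3 - <<'E'
from rig import *
import cv2
s=sense();print(s)
for n in("side","top","wrist"):
    i=camera_info(n);p,d=grab_frame(n);cv2.imwrite(f"pics/{n}0.png",p);print(n,i)
    import numpy as np
    np.save(f"pics/{n}0.npy",d)
E
```

```text
pics
{'clock': 0.0, 'qpos': array([-1.33043085e+00,  3.53612270e-01,  1.63415738e+00,  1.78107540e-05,
        1.15521036e+00, -2.41682820e-03]), 'qvel': array([ 0.00072731, -0.00023165, -0.00046843,  0.00187398,  0.00017107,
       -0.00185767]), 'joint_efforts': array([-2.36401385e-03, -6.05256128e+01, -3.42070198e+01, -3.21781836e-04,
        9.33489151e-03,  1.69510008e-05]), 'eef_pos': array([ 150.18543697, -606.42885474,  403.97398291]), 'tcp_rot': array([-3.14157302e+00,  1.38731616e-03, -1.32802121e+00]), 'contact_force': array([0.83831771, 0.0025866 , 0.81952195]), 'wrist_torque': array([ 0.00574613, -0.00715184, -0.02800225]), 'opening': 1.0004993767833954}
side {'vertical_fov': 44.88842829914755, 'cx': 255.4474156758319, 'cy': 193.41581869972055, 'D': array([-0.10702849,  0.        ,  0.        ,  0.        ,  0.        ]), 'world_to_cam': array([[-8.50292622e-01, -5.26178414e-01, -1.17784818e-02,
         4.30468235e+02],
       [-4.56919634e-01,  7.49108832e-01, -4.79646125e-01,
         2.89405733e+02],
       [ 2.61202802e-01, -4.02457742e-01, -8.77382962e-01,
        
[... 459 characters left out ...]
      [ 1.97148494e-01,  1.40453523e-02, -9.80273023e-01,
         1.40424770e+03],
       [ 0.00000000e+00,  0.00000000e+00,  0.00000000e+00,
         1.00000000e+00]])}
wrist {'vertical_fov': 61.64439489045754, 'cx': 254.27325443525143, 'cy': 196.7159295038345, 'D': array([-0.06332163,  0.        ,  0.        ,  0.        ,  0.        ]), 'world_to_cam': array([[ 2.39751716e-01, -9.70833590e-01, -1.12069988e-03,
        -6.23927068e+02],
       [-9.23439966e-01, -2.28403618e-01,  3.08367339e-01,
        -3.90287909e+01],
       [-2.99629343e-01, -7.28966997e-02, -9.51266697e-01,
         3.80469951e+02],
       [ 0.00000000e+00,  0.00000000e+00,  0.00000000e+00,
         1.00000000e+00]])}
```

View pics/side0.png

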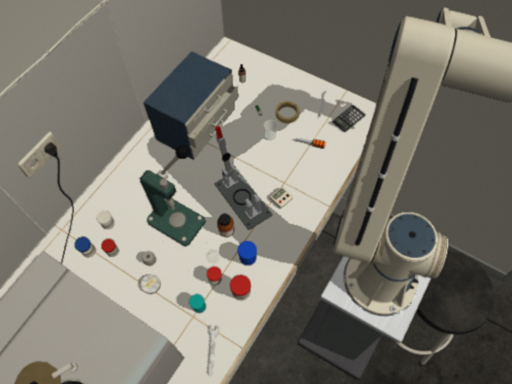

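View pics/top0.png

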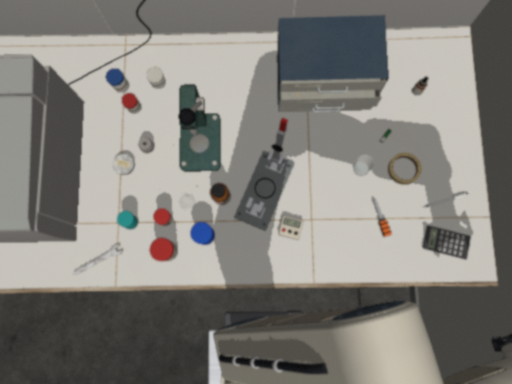

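View pics/wrist0.png

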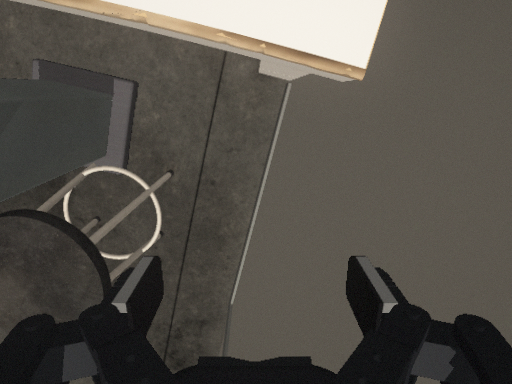

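```bash
cat > h.py <<'E'
import numpy as np, cv2
from rig import *
def K(i,h=384):
    f=h/2/np.tan(np.radians(i["vertical_fov"]/2)); return np.array([[f,0,i["cx"]],[0,f,i["cy"]],[0,0,1.]])
def ray(i,uv):
    n=cv2.undistortPoints(np.array(uv,float).reshape(-1,1,2),K(i),i["D"])[:,0]
    T=i["world_to_cam"];R=T[:3,:3];c=-R.T@T[:3,3]
    return c,np.c_[n,np.ones(len(n))]@R
def onz(i,uv,z):
    c,d=ray(i,uv); return c+d*((z-c[2])/d[:,2])[:,None]
def deproj(i,uv,dep):
    c,d=ray(i,uv); return c+d*np.asarray(dep,float).reshape(-1,1)
def proj(i,P):
    T=i["world_to_cam"]; r=cv2.Rodrigues(T[:3,:3])[0]
    return cv2.projectPoints(np.array(P,float).reshape(-1,1,3),r,T[:3,3],K(i),i["D"])[0][:,0]
def tri(rs):
    A=np.zeros((3,3));b=np.zeros(3)
    for c,d in rs:
        d=d/np.linalg.norm(d);M=np.eye(3)-np.outer(d,d);A+=M;b+=M@c
    x=np.linalg.solve(A,b); return x,[np.linalg.norm((np.eye(3)-np.outer(d,d)/(d@d))@(x-c)) for c,d in rs]
def hsv(p): return cv2.cvtColor(p,cv2.COLOR_BGR2HSV)
def mask(p,h0,h1,s=120,v=60):
    H=hsv(p); 
    m=(H[...,0]>=h0)&(H[...,0]<=h1) if h0<=h1 else (H[...,0]>=h0)|(H[...,0]<=h1)
    return (m&(H[...,1]>s)&(H[...,2]>v)).astype(np.uint8)
def blobs(m,amin=15):
    n,l,st,c=cv2.connectedComponentsWithStats(m)
    return [(c[k],st[k],l==k) for k in range(1,n) if st[k,4]>=amin]
E
python3 - <<'E'
from h import *
for n in("top","side"):
    p=cv2.imread(f"pics/{n}0.png");d=np.load(f"pics/{n}0.npy");i=camera_info(n)
    for nm,a in(("red",(172,8)),("orange",(9,20)),("blue",(105,125)),("teal",(80,100))):
        for c,st,m in blobs(mask(p,*a)):
            dd=np.median(d[m]);P=deproj(i,[c],dd)[0]
            print(n,nm,c.round(1),st.tolist(),P.round(0))
    if n=="top":
        a=cv2.resize(p[70:260,60:320],None,fx=3,fy=3,interpolation=cv2.INTER_CUBIC)
        cv2.imwrite("pics/topcrop.png",a)
        a=cv2.resize(p[180:260,90:260],None,fx=4.5,fy=4.5,interpolation=cv2.INTER_CUBIC)
        cv2.imwrite("pics/jarcrop.png",a)
        a=cv2.resize(p[180:260,350:410],None,fx=6,fy=6,interpolation=cv2.INTER_CUBIC);cv2.imwrite("pics/pincrop.png",a)
    else:
        a=cv2.resize(p[100:310,150:340],None,fx=2.8,fy=2.8,interpolation=cv2.INTER_CUBIC)
        cv2.imwrite("pics/sidecrop.png",a)
E
```

```text
top red [129.3 100.6] [123, 94, 14, 14, 159] [850. 402.  67.]
top red [282.8 124.3] [280, 119, 7, 12, 62] [683. -65. 295.]
top red [161.6 216.4] [154, 209, 16, 16, 205] [483. 292.  67.]
top red [161.7 248.9] [150, 238, 24, 22, 406] [384. 284.  91.]
top orange [221.7 195.9] [212, 186, 17, 16, 95] [540. 113.  77.]
top orange [384.7 227.6] [380, 220, 11, 16, 112] [ 444. -377.   24.]
top blue [114.4  76.8] [107, 70, 16, 15, 180] [926. 448.  75.]
top blue [202.1 232.9] [191, 222, 23, 22, 381] [429. 169.  86.]
top teal [126.8 219.5] [118, 211, 19, 17, 229] [476. 396.  65.]
side red [218.3 131.8] [215, 126, 7, 13, 58] [682. -58. 287.]
side red [108.1 245.4] [102, 239, 14, 14, 148] [848. 410.  63.]
side red [213.8 273.7] [207, 267, 15, 14, 175] [481. 301.  64.]
side red [240.  285.2] [230, 275, 21, 21, 349] [381. 295.  88.]
side orange [282.4 105. ] [278, 103, 10, 6, 15] [ 662. -465.   14.]
side orange [318.6 143.2] [313, 139, 12, 9, 79] [ 442. -370.   18.]
side orange [227.3 225.9] [220, 218, 13, 14, 81] [535. 136.  72.]
side blue [ 82.3 244. ] [75, 237, 15, 15, 164] [924. 456.  72.]
side blue [247.2 251.9] [238, 241, 19, 24, 355] [424. 183.  79.]
side teal [197.  302.7] [189, 294, 16, 18, 212] [472. 410.  61.]
```

View pics/topcrop.png

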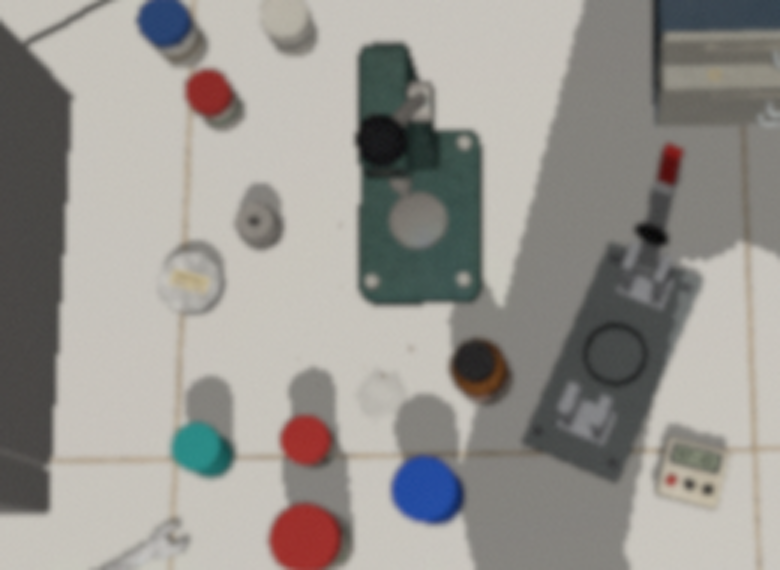

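View pics/jarcrop.png

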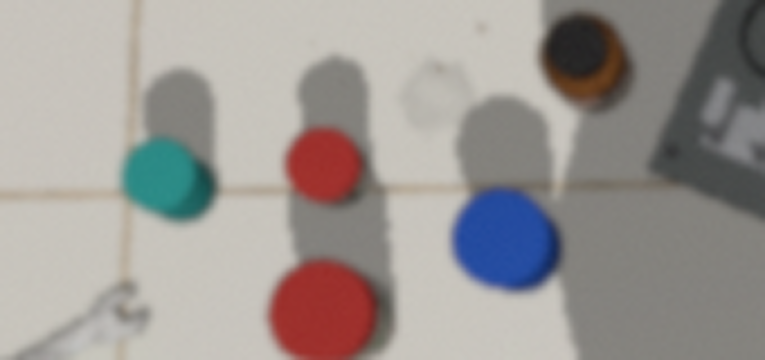

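View pics/sidecrop.png

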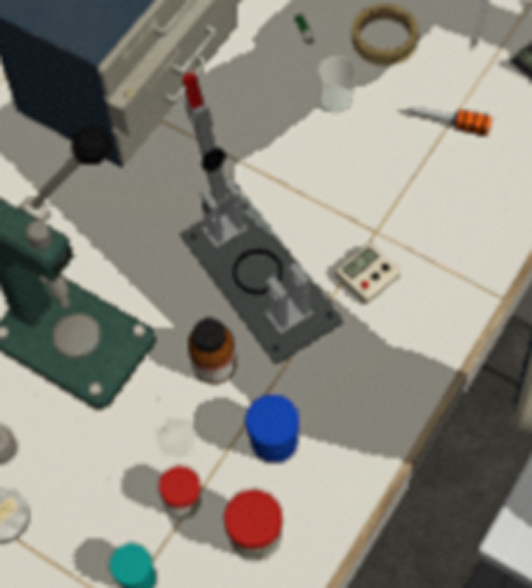

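View pics/pincrop.png

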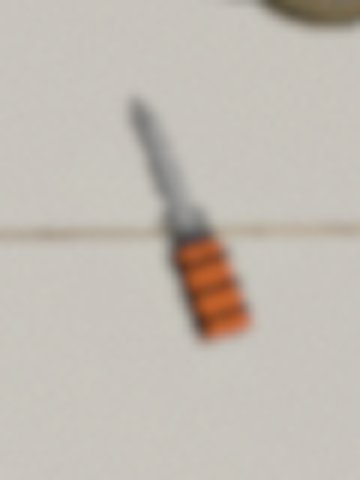

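```bash
cat >> h.py <<'E'
from scipy.spatial.transform import Rotation as Ro
def tool():
    s=sense(); return np.array(s["eef_pos"]),Ro.from_euler("xyz",s["tcp_rot"]).as_matrix(),s
def go(P,yaw=None):
    """needed shift cm in tool axes and roll deg to bring TCP to P (mm), tool x to world yaw (mod 180)"""
    p,R,s=tool(); d=R.T@(np.array(P,float)-p)/10
    y=np.arctan2(R[1,0],R[0,0]); out=""
    if yaw is not None:
        r=-(yaw-y); r=(np.degrees(r)+90)%180-90; out=f"roll {r:.1f} (or {r-np.sign(r)*180:.1f}) j6 {np.degrees(s['qpos'][5]):.0f}"
    print("shift cm",d.round(2),out)
E
python3 - <<'E'
from h import *
print(tcp_to_tips)
p,R,s=tool();T=camera_info("wrist")["world_to_cam"]
c=-T[:3,:3].T@T[:3,3];print("cam in tool",R.T@(c-p),"optical axis in tool",R.T@T[2,:3])
print(R.round(3))
go([330,-370,420],0)
E
```

```text
173.4
cam in tool [ -0.34255973 -79.78968543  30.7656958 ] optical axis in tool [-5.02526622e-05  3.08382988e-01  9.51262283e-01]
[[ 0.24  -0.971 -0.   ]
 [-0.971 -0.24   0.001]
 [-0.001 -0.    -1.   ]]
shift cm [-18.64 -23.14  -1.57] roll -76.1 (or 103.9) j6 -0
```

Run:
```python
from h import *
go([499,-335,400],-0.69)
```

```text
shift cm [-17.97 -40.38   0.43] roll -36.6 (or 143.4) j6 -0
```

```bash
python3 -m creep '100 -18 -40.4 0.4 -36.6;100 -18 -40.4 0.4 -36.6;100 -18 -40.4 0.4 -36.6;100 -18 -40.4 0.4 -36.6;100 -18 -40.4 0.4 -36.6;100 -18 -40.4 0.4 -36.6;100 -18 -40.4 0.4 -36.6;100 -18 -40.4 0.4 -36.6;100 -18 -40.4 0.4 -36.6;100 -18 -40.4 0.4 -36.6;100 -18 -40.4 0.4 -36.6;100 -18 -40.4 0.4 -36.6'
cat >> h.py <<'E'
def shot(n,tag):
    i=camera_info(n);p,d=grab_frame(n);cv2.imwrite(f"pics/{tag}.png",p);np.savez(f"pics/{tag}.npz",d=d,**i);return i,p,d
def load(tag):
    z=np.load(f"pics/{tag}.npz");i={k:z[k] for k in z.files if k!="d"};i["vertical_fov"]=float(i["vertical_fov"]);i["cx"]=float(i["cx"]);i["cy"]=float(i["cy"])
    return i,cv2.imread(f"pics/{tag}.png"),z["d"]
E
python3 - <<'E'
from h import *
print(tool()[0]);shot("wrist","w1")
E
```

```text
clock: 1.35
eef_pos: [498.5, -335.0, 400.0]
tcp_rot: [-3.141, 0.002, -0.689]
contact_force: [-0.8, -0.4, -0.1]
opening: 1.0
[ 498.48585234 -335.01388285  400.04672455]
```

View pics/w1.png

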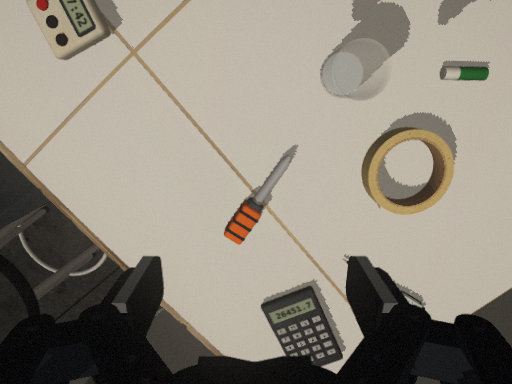

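Run:
```python
from h import *
i=camera_info("top");j=camera_info("side")
print(onz(i,[[265,188]],20),onz(j,[[243,197]],20))
P=onz(i,[[265,188]],20)[0]
print(tool()[2]["qpos"])
go([P[0]-70,P[1]+5,470],1.3)
```

```text
[[573.78360356 -17.14088304  20.        ]] [[566.38520357 -10.42716183  20.        ]]
[-5.94966177e-01  3.20018313e-01  1.69158712e+00  4.62281178e-04
  1.13135388e+00  9.50706893e-02]
shift cm [-20.16 -25.27  -6.95] roll 66.0 (or -114.0) j6 5
```

```bash
python3 -m creep '100 -5 -5 -7 -8;100 -10 -10 -7 -16;100 -15 -15 -7 -24;100 -20 -20 -7 -32;100 -20.2 -25.3 -7 -40;100 -20.2 -25.3 -7 -48;100 -20.2 -25.3 -7 -57;100 -20.2 -25.3 -7 -65;100 -20.2 -25.3 -7 -73;100 -20.2 -25.3 -7 -82;100 -20.2 -25.3 -7 -90;100 -20.2 -25.3 -7 -98;100 -20.2 -25.3 -7 -106;100 -20.2 -25.3 -7 -114;100 -20.2 -25.3 -7 -114;100 -20.2 -25.3 -7 -114'
python3 - <<'E'
from h import *
print(tool()[0]);shot("wrist","w2")
E
```

```text
clock: 3.0
eef_pos: [503.4, -12.5, 470.6]
tcp_rot: [-3.141, -0.001, 1.294]
contact_force: [-0.4, -0.1, 0.1]
opening: 1.0
[503.39979733 -12.49115003 470.5683324 ]
```

View pics/w2.png

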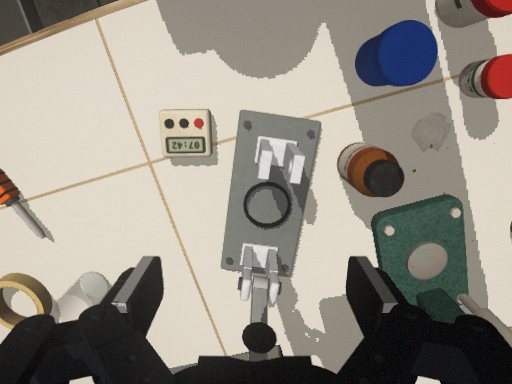

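Run:
```python
from h import *
i,p,d=load("w2")
c=cv2.resize(p[90:320,190:350],None,fx=2.5,fy=2.5,interpolation=cv2.INTER_CUBIC);
g=cv2.cvtColor(p,cv2.COLOR_BGR2GRAY)
# orthorectify on z=14 plane: 1px=0.5mm, x down->image rows
def ortho(i,p,z,x0,x1,y0,y1,r=0.5):
    xs=np.arange(x1,x0,-r);ys=np.arange(y1,y0,-r)
    X,Y=np.meshgrid(xs,ys,indexing="ij");uv=proj(i,np.c_[X.ravel(),Y.ravel(),np.full(X.size,z)]).astype(np.float32).reshape(X.shape+(2,))
    return cv2.remap(p,uv[...,0],uv[...,1],cv2.INTER_CUBIC)
o=ortho(i,p,14,440,720,-140,120);cv2.imwrite("pics/o2_14.png",o)
# depth points
vv,uu=np.mgrid[90:320,190:350];P=deproj(i,np.c_[uu.ravel(),vv.ravel()],d[90:320,190:350].ravel())
m=(P[:,2]>10)&(P[:,2]<18); print("plate z med",np.median(P[m,2]),m.sum())
r=cv2.minAreaRect(P[m,:2].astype(np.float32));print(r)
t=(P[:,2]<5);print("table z",np.median(P[t,2]))
l=(P[:,2]>104)&(P[:,2]<114);print("lug top z",np.median(P[l,2]),l.sum())
n,lab,st,cc=cv2.connectedComponentsWithStats(l.reshape(vv.shape).astype(np.uint8))
for k in range(1,n):
    if st[k,4]>20:
        q=P[(lab==k).ravel()];print(cc[k]+[190,90],st[k,4],q.mean(0).round(1),cv2.minAreaRect(q[:,:2].astype(np.float32)))
```

```text
plate z med 13.946373241773045 9278
((566.8017578125, -20.215927124023438), (214.3891143798828, 234.41456604003906), 66.38878631591797)
table z -0.3620882577667146
lug top z 109.77174384598374 1175
[264.96507937 163.68571429] 315 [498.8   1.3 109.9] ((499.2572021484375, 1.1188173294067383), (10.988687515258789, 30.064411163330078), 65.94538879394531)
[296.77160494 168.2037037 ] 324 [512.6  32.1 109.6] ((513.0639038085938, 32.221900939941406), (11.137292861938477, 30.15190887451172), 65.7145767211914)
[245.48803828 288.85167464] 209 [639.4 -61.3 109.2] ((640.6930541992188, -61.701683044433594), (11.080388069152832, 29.037893295288086), 65.87464904785156)
[273.48529412 291.69607843] 204 [652.5 -30.1 109.1] ((654.1336669921875, -30.4577579498291), (11.307173728942871, 29.76823616027832), 64.89930725097656)
[259.64705882 288.35294118] 119 [643.7 -44.9 108.5] ((643.4219970703125, -45.0218620300293), (18.431392669677734, 9.455201148986816), 76.43191528320312)
```

View pics/o2_14.png

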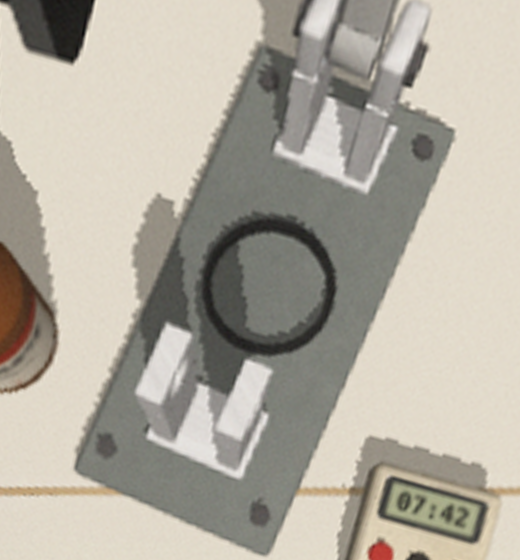

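Run:
```python
from h import *
i,p,d=load("w2")
vv,uu=np.mgrid[170:240,230:305];P=deproj(i,np.c_[uu.ravel(),vv.ravel()],d[170:240,230:305].ravel())
g=cv2.cvtColor(p,cv2.COLOR_BGR2GRAY)[170:240,230:305].ravel()
m=(P[:,2]>20)&(P[:,2]<24)&(g<50);print(m.sum(),np.median(P[m,2]));print(cv2.minEnclosingCircle(P[m,:2].astype(np.float32)),cv2.fitEllipse(P[m,:2].astype(np.float32)))
go([441,315,400],1.152)
```

```text
341 21.612187071804954
((574.3573608398438, -14.091571807861328), 32.76873016357422) ((574.1790771484375, -13.879051208496094), (61.40704345703125, 61.80942916870117), 109.53502655029297)
shift cm [ 29.78 -14.93   7.1 ] roll 8.2 (or -171.8) j6 -76
```

Nest at (574.4, -14.0), agreeing with the lugs. Now the close look at the jar.

```bash
python3 -m creep '100 5 -3 0 4;100 10 -6 0 8;100 15 -9 0 8.2;100 20 -12 2 8.2;100 25 -15 4 8.2;100 29.8 -15 6 8.2;100 29.8 -15 7 8.2;100 29.8 -15 7 8.2;100 29.8 -15 7 8.2'
python3 - <<'E'
from h import *
print(tool()[0],tool()[2]["tcp_rot"])
i,p,d=shot("wrist","w3")
for c,st,m in blobs(mask(p,172,8),100):
    P=deproj(i,np.argwhere(m)[:,::-1],d[m]);t=np.percentile(P[:,2],95)
    q=P[(P[:,2]>t-4)]
    print(c.round(0),st.tolist(),"top z",t.round(1),np.median(q,0).round(1),cv2.minEnclosingCircle(q[:,:2].astype(np.float32)))
E
```

```text
clock: 3.95
eef_pos: [440.1, 315.7, 400.2]
tcp_rot: [-3.14, 0.001, 1.151]
contact_force: [0.1, -0.2, 0.5]
opening: 0.999
[440.11263813 315.74427705 400.15687734] [-3.13965845e+00  1.37106495e-03  1.15103234e+00]
[201. 138.] [162, 100, 78, 79, 4848] top z 93.0 [383.5 290.3  91.5] ((381.8180236816406, 302.9854736328125), 47.385929107666016)
[254. 221.] [231, 197, 48, 49, 1860] top z 68.1 [483.  297.3  66.7] ((436.18170166015625, 314.8948974609375), 75.58480072021484)
[165. 314.] [157, 306, 15, 22, 100] top z 60.1 [548.9 151.6  58.1] ((467.9461975097656, 248.8222198486328), 140.7985382080078)
```

View pics/w3.png

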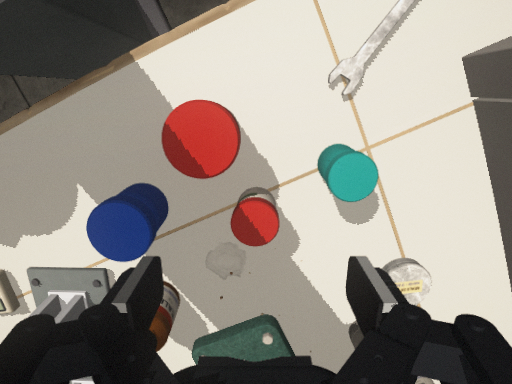

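Run:
```python
from h import *
i,p,d=load("w3")
for c,st,m in blobs(mask(p,172,8),1000):
    cn=max(cv2.findContours(m.astype(np.uint8),0,1)[0],key=len)[:,0]
    for z in(68,66):
      if st[4]<3000:
        q=onz(i,cn,z)[:,:2].astype(np.float32);print(z,cv2.fitEllipse(q),cv2.minEnclosingCircle(q))
        near=np.median(onz(i,[[254,221]],z),0);print(near)
# two-view: triangulate with top/side
for n,uv in(("top",[161.6,216.4]),("side",[213.8,273.7]),("w3",[254,221])):
    j=camera_info(n) if n!="w3" else i
    print(n,onz(j,[uv],67)[0].round(1))
cv2.imwrite("pics/jar3.png",cv2.resize(p[160:270,200:310],None,fx=5,fy=5,interpolation=cv2.INTER_CUBIC))
```

```text
68 ((481.5808410644531, 297.6066589355469), (47.9643669128418, 52.381195068359375), 66.71454620361328) ((481.38525390625, 297.6943359375), 26.459022521972656)
[480.3058681  297.63847507  68.        ]
66 ((482.3311767578125, 297.2694396972656), (48.282501220703125, 52.72862243652344), 66.71451568603516) ((482.1343994140625, 297.3576965332031), 26.634428024291992)
[481.04775639 297.30147734  66.        ]
top [482.8 292.2  67. ]
side [479.7 301.9  67. ]
w3 [480.7 297.5  67. ]
```

View pics/jar3.png

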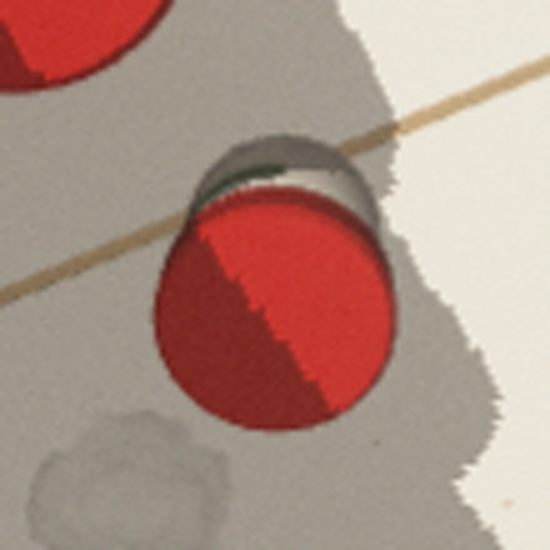

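Run:
```python
from h import *
go([482.7,297.2,201],1.152)
```

```text
shift cm [ 0.11  4.61 19.99] roll -0.1 (or 179.9) j6 -31
```

```bash
python3 -m creep '100 0.1 2.5 3 0;100 0.1 4.6 7 0;100 0.1 4.6 11 0;100 0.1 4.6 14 0;100 0.1 4.6 16 0;100 0.1 4.6 18 0;100 0.1 4.6 20 0;100 0.1 4.6 20 0;100 0.1 4.6 20 0'
python3 - <<'E'
from h import *
print(tool()[0],tool()[2]["contact_force"])
shot("wrist","w4")
E
```

```text
clock: 4.9
eef_pos: [483.2, 296.3, 201.9]
tcp_rot: [-3.141, -0.0, 1.148]
contact_force: [0.9, -0.2, 0.6]
opening: 0.998
[483.2135578  296.32535857 201.92466739] [ 0.8888953  -0.17546791  0.55233165]
```

View pics/w4.png

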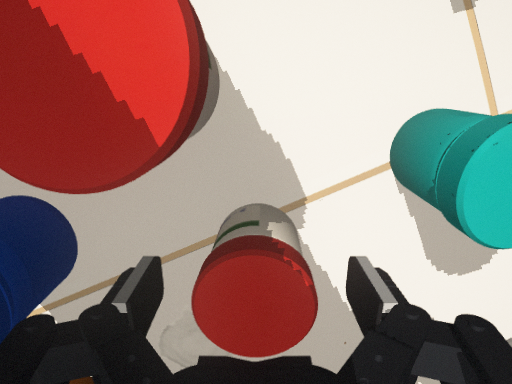

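```bash
python3 -m creep '40 0 0 0 0;40 0 0 0 0;40 0 0 0 0;40 0 0 0 0;40 0 0 0 0;40 0 0 0 0;40 0 0 0 0;40 0 0 -1 0;40 0 0 -2 0;40 0 0 -2 0' 40
python3 - <<'E'
from h import *
print(tool()[2]["opening"],tool()[2]["contact_force"])
i,p,d=shot("wrist","w5")
go([470,150,372],1.152);go([500,0,372],1.152); go([574.4,-14,372],1.152)
E
```

```text
clock: 5.95
eef_pos: [483.9, 297.1, 224.1]
tcp_rot: [3.14, -0.003, 1.149]
contact_force: [-0.4, 0.3, -1.5]
opening: 0.565
0.565069038887003 [-0.40154242  0.31087323 -1.5169541 ]
shift cm [-13.92   4.78 -14.89] roll -0.2 (or 179.8) j6 -34
shift cm [-26.38  13.67 -14.91] roll -0.2 (or 179.8) j6 -34
shift cm [-24.61  21.03 -14.9 ] roll -0.2 (or 179.8) j6 -34
```

View pics/w5.png

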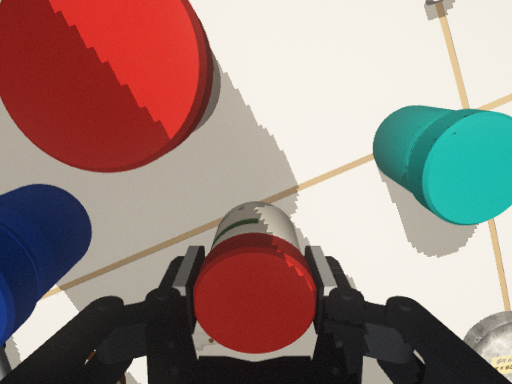

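Run:
```python
from h import *
i,p,d=load("w5");P0,R,s=tool()
for c,st,m in blobs(mask(p,172,8),1000):
    uv=np.argwhere(m)[:,::-1]; P=deproj(i,uv,d[m]); 
    if c[0]<190: continue
    zt=np.median(P[:,2]);q=P[abs(P[:,2]-zt)<3]
    c2,r=cv2.minEnclosingCircle(q[:,:2].astype(np.float32));print(zt,q.mean(0),c2,r)
    print("rel tool",(R.T@(np.array([*c2,zt])-P0)).round(1))
```

```text
87.27960044177905 [482.73463668 298.85824575  87.30420441] (484.9924011230469, 298.0926208496094) 25.252716064453125
rel tool [  1.2   0.6 136.2]
```

```bash
python3 -m creep '40 0 0 -4 0;40 0 0 -8 0;40 -2 0.5 -12 0;40 -6 2 -14.9 0;40 -10 3.4 -14.9 0;40 -14 4.8 -14.9 0;40 -18 7.7 -14.9 0;40 -22 10.5 -14.9 0;40 -25.5 13.7 -14.9 0;40 -25.5 16 -14.9 0;40 -25 18.5 -14.9 0;40 -24.6 21 -14.9 0;40 -24.6 21 -14.9 0;40 -24.6 21 -14.9 0;40 -24.6 21 -14.9 0'
python3 - <<'E'
from h import *
print(tool()[0],tool()[2]["opening"])
shot("wrist","w6");shot("side","s6");shot("top","t6")
go([574.4,-14,218],1.152)
E
```

```text
clock: 7.5
eef_pos: [573.3, -13.6, 371.6]
tcp_rot: [-3.141, -0.002, 1.149]
contact_force: [-0.3, -0.2, -0.3]
opening: 0.563
[573.3069046  -13.58056811 371.56062923] 0.5631620904275639
shift cm [-0.05  0.09 15.4 ] roll -0.2 (or 179.8) j6 -67
```

View pics/w6.png

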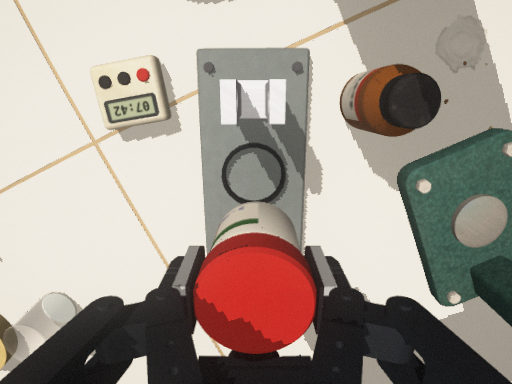

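View pics/s6.png

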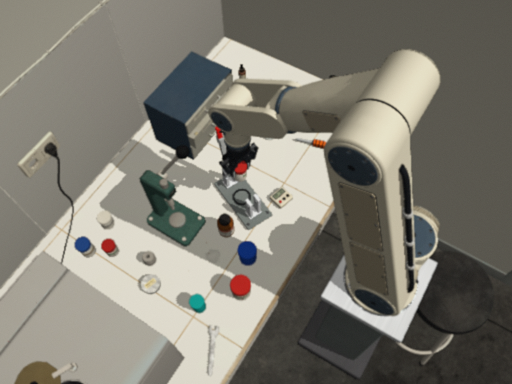

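Run:
```python
from h import *
i,p,d=load("s6")
print(proj(i,[[573,-14,372],[573,-14,450],[573,-14,218],[683,-62,295]]), tool()[2]["qpos"])
vv,uu=np.mgrid[60:180:2,195:300:2];P=deproj(i,np.c_[uu.ravel(),vv.ravel()],d[60:180:2,195:300:2].ravel())
a=np.array([.914,-.406]);q=np.c_[(P[:,:2]-[573.3,-13.6])@a,(P[:,:2]-[573.3,-13.6])@[.406,.914],P[:,2]]
m=(q[:,2]>340)
for z in range(220,640,30):
    k=(q[:,2]>z)&(q[:,2]<=z+30)&(q[:,0]<200); 
    if k.sum(): print(z,k.sum(),q[k].min(0).round(),q[k].max(0).round())
cv2.imwrite("pics/s6c.png",cv2.resize(p[60:240,160:320],None,fx=4,fy=4,interpolation=cv2.INTER_CUBIC)[:600])
i,p,d=load("t6");cv2.imwrite("pics/t6c.png",cv2.resize(p[60:270,150:380],None,fx=2.8,fy=2.8,interpolation=cv2.INTER_CUBIC))
```

```text
[[237.71633467 140.21218856]
 [236.50996612 124.59070479]
 [239.7983112  167.07034647]
 [218.57450226 129.3059772 ]] [-0.02679612  0.30738169  1.7779044   0.00252752  1.05478645 -1.17720589]
220 54 [-28. -46. 221.] [122.  57. 249.]
250 46 [-19. -55. 250.] [119.  62. 280.]
280 55 [-22. -64. 280.] [130.  70. 309.]
310 15 [-39. -19. 318.] [  4.  41. 340.]
340 42 [-41. -22. 341.] [  5.  40. 370.]
370 19 [-43. -17. 370.] [  3.  43. 398.]
400 44 [-42. -20. 400.] [  1.  42. 429.]
430 32 [-41. -10. 430.] [ 12.  52. 458.]
460 1 [-26.  34. 460.] [-26.  34. 460.]
490 23 [-76. -57. 497.] [ 13.  72. 520.]
520 80 [-123.  -67.  522.] [ 17.  75. 550.]
550 250 [-161.  -73.  550.] [ 52.  73. 580.]
580 235 [-198.  -77.  580.] [ 35.  63. 610.]
610 163 [-213.  -84.  610.] [-16.  42. 640.]
```

View pics/s6c.png

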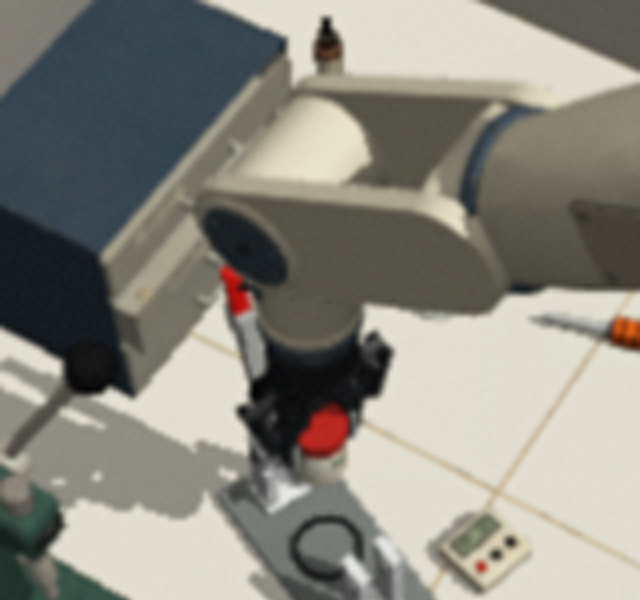

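View pics/t6c.png

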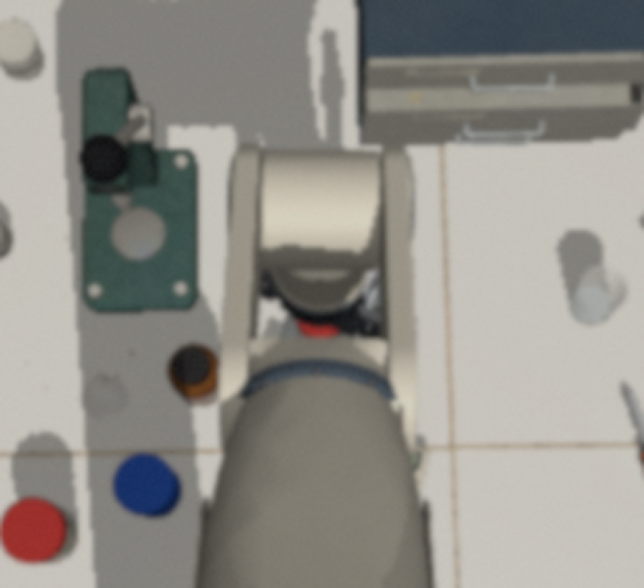

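```bash
python3 -m creep '40 0 0.1 3 0;40 0 0.1 6 0;40 0 0.1 9 0;40 0 0.1 11.5 0;40 0 0.1 13 0;40 0 0.1 13 0;40 0 0.1 14 0;40 0 0.1 14.5 0;40 0 0.1 15 0;40 0 0.1 15.2 0;40 0 0.1 15.2 0'
python3 - <<'E'
from h import *
print(tool()[2]["opening"])
shot("wrist","w7")
E
```

```text
clock: 8.75
eef_pos: [574.7, -13.6, 220.0]
tcp_rot: [3.141, -0.003, 1.149]
contact_force: [0.1, -0.3, -1.2]
opening: 0.566
0.5660690689256587
```

View pics/w7.png

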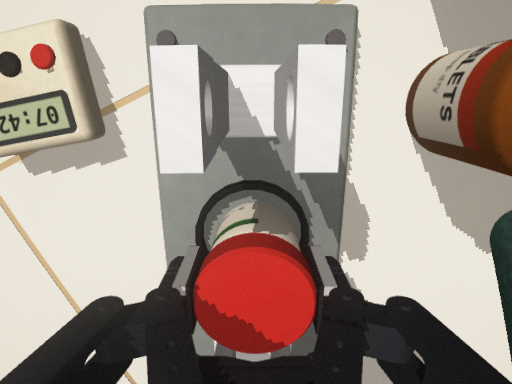

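```bash
python3 -m creep '40 0 0 0.2 0;40 0 0 0.3 0;40 0 0 0.3 0'; python3 -m creep '40 0 0 0.2 0;40 0 0 0.2 0'
```

```text
clock: 9.1
eef_pos: [575.1, -13.7, 217.7]
tcp_rot: [3.14, -0.003, 1.149]
contact_force: [-0.2, -1.0, 3.4]
opening: 0.566
clock: 9.3
eef_pos: [575.5, -13.8, 217.5]
tcp_rot: [3.139, -0.003, 1.149]
contact_force: [-5.7, -0.5, 21.6]
opening: 0.566
```

```bash
python3 -m creep '70 0 0 -0.1 0;80 0 0 -0.1 0;85 0 0 -0.1 0;85 0 0 -0.1 0;85 0 0 -0.1 0;85 0 0 -1 0;85 0 0 -3 0;85 0 -1 -6 0;85 0 -2 -10 0;85 0 -4 -14 0;85 0 -6 -18 0;85 0 -7 -22 0;85 0 -7 -24 0;85 0 -7 -24 0;85 0 -7 -24 0'
python3 - <<'E'
from h import *
print(tool()[0],tool()[2]["opening"])
i,p,d=shot("wrist","w8");shot("side","s8")
for c,st,m in blobs(mask(p,172,8),300):
    uv=np.argwhere(m)[:,::-1]; P=deproj(i,uv,d[m]); 
    zt=np.percentile(P[:,2],90);q=P[abs(P[:,2]-zt)<4]
    print(c.round(),zt,q.mean(0),cv2.minEnclosingCircle(q[:,:2].astype(np.float32)))
E
```

```text
clock: 10.8
eef_pos: [510.4, 14.4, 457.6]
tcp_rot: [3.138, -0.004, 1.149]
contact_force: [0.5, -0.8, -0.7]
opening: 0.849
[510.4184425   14.43991619 457.62031391] 0.8490917818847987
[253. 224.] 81.81165980575226 [575.16973303 -13.39225807  80.64896245] ((575.9524536132812, -14.01633358001709), 25.146516799926758)
```

View pics/w8.png

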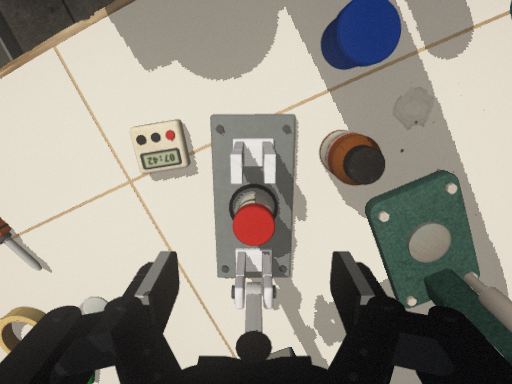

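Run:
```python
from h import *
i,p,d=load("s8");cv2.imwrite("pics/s8c.png",cv2.resize(p[60:240,160:320],None,fx=3.3,fy=3.3,interpolation=cv2.INTER_CUBIC))
for c,st,m in blobs(mask(p,172,8),20):
    P=deproj(i,np.argwhere(m)[:,::-1],d[m]);print(c.round(1),st.tolist(),np.median(P,0).round(1),P[:,2].min(),P[:,2].max())
```

```text
[218.2 131.7] [215, 126, 7, 13, 60] [682.9 -58.  287.7] 257.6917817935032 310.68574881229665
[240.6 189.1] [234, 183, 14, 13, 150] [572.7  -7.4  77.2] 59.17613055650622 1528.6400505746974
[108.1 245.4] [102, 239, 14, 14, 148] [846.5 409.9  64.3] 50.54690364761473 72.55395027779696
[240.1 285. ] [230, 275, 21, 21, 357] [380.9 294.7  88.1] -7.272872136800061 1528.6400505746974
```

View pics/s8c.png

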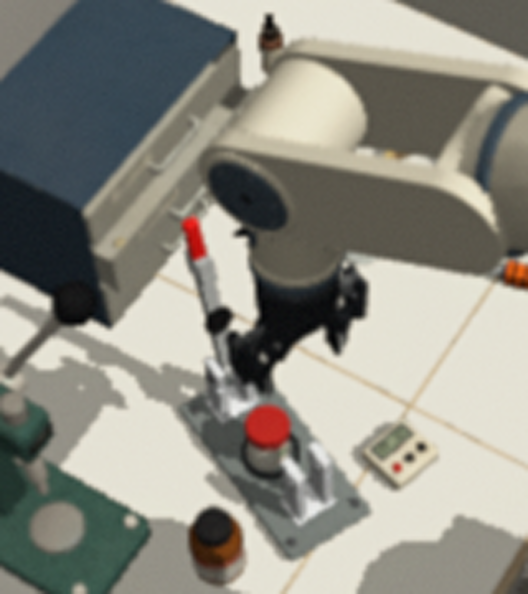

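Run:
```python
from h import *
go([684.9,-62.7,515],1.152)
```

```text
shift cm [ 0.13 19.09 -5.87] roll -0.2 (or 179.8) j6 -64
```

```bash
python3 -m creep '70 0 0 -4 0;60 0.1 0 -5.8 0;50 0.1 3 -5.8 0;50 0.1 7 -5.8 0;50 0.1 11 -5.8 0;50 0.1 15 -5.8 0;50 0.1 19 -5.8 0;50 0.1 19 -5.8 0;50 0.1 19 -5.8 0'
python3 - <<'E'
from h import *
P0,R,s=tool();print(P0,s["opening"])
i,p,d=shot("wrist","w9")
for c,st,m in blobs(mask(p,172,8),200):
    P=deproj(i,np.argwhere(m)[:,::-1],d[m]); print(c.round(),st.tolist(),np.median(P,0).round(1), (R.T@(np.median(P,0)-P0)).round(1),P[:,2].min(),P[:,2].max())
E
```

```text
clock: 11.8
eef_pos: [684.5, -63.1, 511.4]
tcp_rot: [-3.138, -0.001, 1.148]
contact_force: [0.2, 0.0, 0.5]
opening: 0.497
[684.50737538 -63.0861284  511.44964699] 0.49674585083215916
[254.  59.] [233, 36, 43, 46, 1542] [576.5 -14.   80.7] [   0.  -117.3  431.1] 13.592632029566118 480.92614438105375
[253. 224.] [239, 196, 30, 56, 1444] [682.9 -62.4 297.1] [-2.000e-01 -1.100e+00  2.143e+02] -0.3933143390856344 480.92614438105375
```

View pics/w9.png

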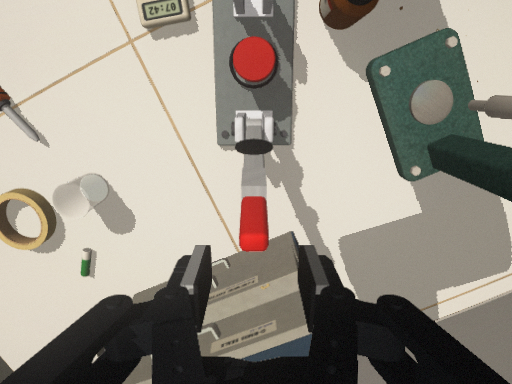

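```bash
python3 -m creep '50 0 0 3 0;50 0 0 5 0;50 0 0 6.5 0;50 0 0 7.2 0;50 0 0 7.2 0;50 0 0 7.2 0'
python3 - <<'E'
from h import *
P0,R,s=tool();print(P0,s["opening"])
i,p,d=shot("wrist","w10")
E
```

```text
clock: 12.45
eef_pos: [683.8, -62.4, 441.3]
tcp_rot: [-3.14, -0.002, 1.149]
contact_force: [-0.1, -0.3, 0.7]
opening: 0.5
[683.83868658 -62.38278722 441.25919365] 0.5004281987493754
```

View pics/w10.png

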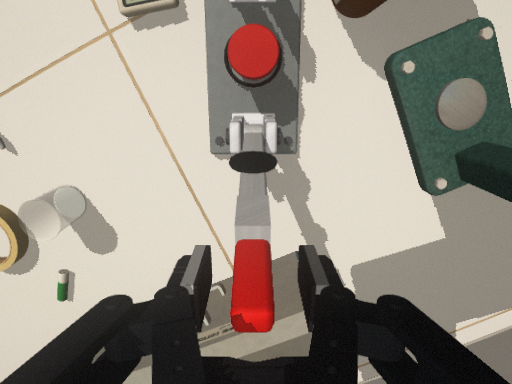

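```bash
python3 -m creep '10 0 0 0 0;10 0 0 0 0;10 0 0 0 0;10 0 0 0 0;10 0 0 0 0;10 0 0 0 0;10 0 0 0 0' 20
python3 - <<'E'
from h import *
P0,R,s=tool();print(P0,s["opening"])
i,p,d=shot("wrist","w11")
h=np.array([647.4,-46.1,95]);g=P0+R[:,2]*155
a=np.array([.914,-.406]);x=(g-h)[:2]@a;z=g[2]-95;r=np.hypot(x,z);th0=np.arctan2(z,-x);print(x,z,r,th0)
for th in np.arange(1.7,-0.01,-0.1): print(round(th,2),"ty",round((-r*np.cos(th)-x)/10,2),"tz",round((z-r*np.sin(th))/10,2))
E
```

```text
clock: 13.2
eef_pos: [684.1, -63.2, 442.8]
tcp_rot: [3.14, -0.001, 1.149]
contact_force: [-0.9, -5.1, 4.9]
opening: 0.203
[684.06276085 -63.24963847 442.8292284 ] 0.20322010648866748
40.705153216601744 192.82948758104556 197.07897092068353 1.7788361091232885
1.7 ty -1.53 tz -0.26
1.6 ty -3.5 tz -0.42
1.5 ty -5.46 tz -0.38
1.4 ty -7.42 tz -0.14
1.3 ty -9.34 tz 0.29
1.2 ty -11.21 tz 0.91
1.1 ty -13.01 tz 1.72
1.0 ty -14.72 tz 2.7
0.9 ty -16.32 tz 3.85
0.8 ty -17.8 tz 5.15
0.7 ty -19.14 tz 6.59
0.6 ty -20.34 tz 8.16
0.5 ty -21.37 tz 9.83
0.4 ty -22.22 tz 11.61
0.3 ty -22.9 tz 13.46
0.2 ty -23.39 tz 15.37
0.1 ty -23.68 tz 17.32
-0.0 ty -23.78 tz 19.28
```

View pics/w11.png

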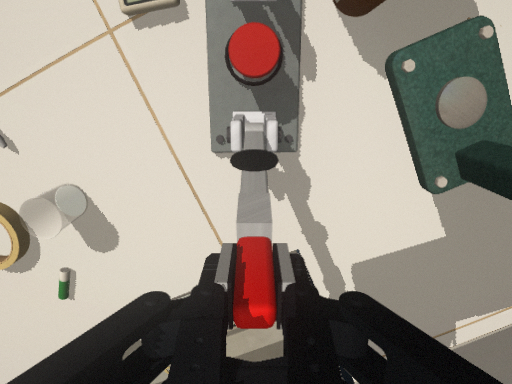

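Gripped centrally. Swing along the arc, in two calls with a check between them.

```bash
python3 -m creep '10 0 -0.8 -0.15 0;10 0 -1.6 -0.3 0;10 0 -2.5 -0.4 0;10 0 -3.5 -0.4 0;10 0 -4.5 -0.4 0;10 0 -5.5 -0.4 0;10 0 -6.5 -0.25 0;10 0 -7.4 -0.15 0;10 0 -8.4 0.1 0;10 0 -9.3 0.3 0;10 0 -10.3 0.6 0;10 0 -11.2 0.9 0;10 0 -12.1 1.3 0;10 0 -13 1.7 0;10 0 -13 1.7 0'
python3 - <<'E'
from h import *
P0,R,s=tool();print(P0,s["opening"],s["wrist_torque"])
i,p,d=shot("wrist","w12")
h=np.array([647.4,-46.1,95]);g=P0+R[:,2]*155
a=np.array([.914,-.406]);x=(g-h)[:2]@a;z=g[2]-95;r=197.1;print(x,z,np.hypot(x,z),np.arctan2(z,-x))
for th in np.arange(1.05,-0.01,-0.05): print(round(th,2),"ty",round((-r*np.cos(th)-x)/10,2),"tz",round((z-r*np.sin(th))/10,2))
E
```

```text
clock: 14.75
eef_pos: [563.6, -9.5, 425.0]
tcp_rot: [-3.141, 0.0, 1.149]
contact_force: [-2.7, -4.4, 0.1]
opening: 0.204
[563.61056785  -9.51572183 425.00149601] 0.20395011481159964 [-0.82400655  0.24177055  0.08708339]
-91.57347983175387 175.00155670721836 197.51265037573262 1.0887046258444197
1.05 ty -0.65 tz 0.4
1.0 ty -1.49 tz 0.91
0.95 ty -2.31 tz 1.47
0.9 ty -3.09 tz 2.06
0.85 ty -3.85 tz 2.69
0.8 ty -4.57 tz 3.36
0.75 ty -5.26 tz 4.07
0.7 ty -5.92 tz 4.8
0.65 ty -6.53 tz 5.57
0.6 ty -7.11 tz 6.37
0.55 ty -7.65 tz 7.2
0.5 ty -8.14 tz 8.05
0.45 ty -8.59 tz 8.93
0.4 ty -9.0 tz 9.82
0.35 ty -9.36 tz 10.74
0.3 ty -9.67 tz 11.68
0.25 ty -9.94 tz 12.62
0.2 ty -10.16 tz 13.58
0.15 ty -10.33 tz 14.55
0.1 ty -10.45 tz 15.53
0.05 ty -10.53 tz 16.52
-0.0 ty -10.55 tz 17.5
```

View pics/w12.png

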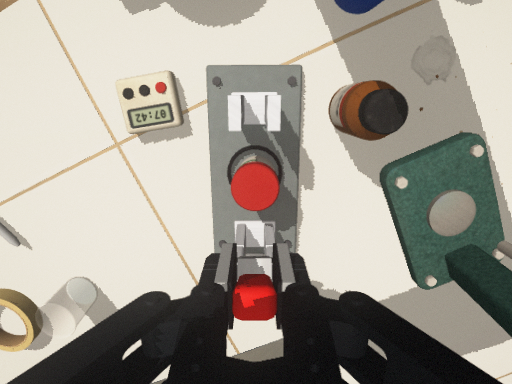

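```bash
python3 -m creep '10 0 -0.7 0.4 0;10 0 -1.5 0.9 0;10 0 -2.3 1.5 0;10 0 -3.1 2.1 0;10 0 -3.9 2.7 0;10 0 -4.6 3.4 0;10 0 -5.3 4.1 0;10 0 -5.9 4.8 0;10 0 -6.5 5.6 0;10 0 -7.1 6.4 0;10 0 -7.7 7.2 0;10 0 -8.1 8.1 0;10 0 -8.6 8.9 0;10 0 -9 9.8 0;10 0 -9.4 10.7 0;10 0 -9.7 11.7 0;10 0 -9.9 12.6 0;10 0 -10.2 13.6 0;10 0 -10.3 14.6 0;10 0 -10.4 15.2 0'
python3 -m creep '10 0 -0.1 0.7 0;10 0 -0.1 1.3 0;10 0 -0.1 1.7 0;10 0 -0.1 2 0;10 0 -0.1 2.2 0;10 0 -0.1 2.2 0'
python3 - <<'E'
from h import *
P0,R,s=tool();print(P0,s["opening"],s["wrist_torque"])
i,p,d=shot("wrist","w13")
E
```

```text
clock: 16.8
eef_pos: [467.1, 33.4, 272.0]
tcp_rot: [-3.137, 0.001, 1.149]
contact_force: [-6.0, -0.6, 1.8]
opening: 0.201
clock: 17.4
eef_pos: [465.6, 34.1, 249.6]
tcp_rot: [-3.135, 0.001, 1.149]
contact_force: [-5.5, 3.2, 0.7]
opening: 0.206
[465.57333819  34.08074542 249.63105991] 0.2062983297780833 [0.22219296 0.53404058 0.13168734]
```

View pics/w13.png

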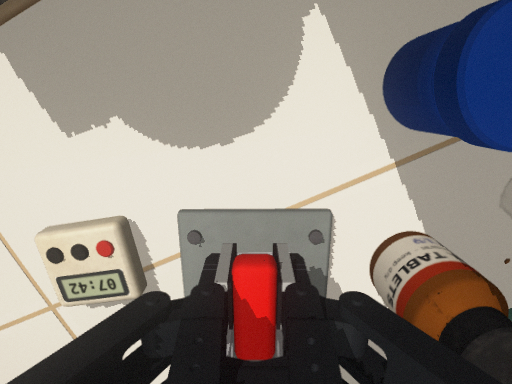

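```bash
python3 -m creep '10 0 0 0.2 0;10 0 0 0.3 0;10 0 0 0.4 0;10 0 0 0.4 0'
```

```text
clock: 17.85
eef_pos: [465.6, 34.1, 245.7]
tcp_rot: [-3.135, 0.001, 1.149]
contact_force: [-3.9, 0.3, 0.0]
opening: 0.207
```

Run:
```python
from h import *
i,p,d=shot("wrist","w14")
for c,st,m in blobs(mask(p,172,8),200):
    P=deproj(i,np.argwhere(m)[:,::-1],d[m]);
    if c[0]<200: continue
    x=(P[:,:2]-[574.4,-14])@[.914,-.406]
    k=(P[:,2]>80)&(P[:,2]<130);print(c,np.median(P[k],0)); print(np.polyfit(x[k],P[k,2],1), x[k].min(),x[k].max())
    for a in range(-150,-85,8):
        kk=k&(x>a)&(x<a+8)
        if kk.sum(): print(a,kk.sum(),np.percentile(P[kk,2],[20,50,80]).round(1))
```

```text
[254.24051743 305.5393554 ] [466.39684262  33.96376382 106.95586837]
[3.84236435e-02 1.10858787e+02] -137.31616176276685 -88.7949811428133
-142 694 [100.3 104.  106.3]
-134 867 [106.6 107.5 108.1]
-126 725 [106.7 107.4 108. ]
-118 694 [106.4 107.2 107.7]
-110 642 [106.3 107.  107.5]
-102 600 [106.1 106.7 107.2]
-94 293 [105.8 106.6 107.1]
[428.512054   283.70202507] [nan nan nan]
  return _methods._mean(a, axis=axis, dtype=dtype,
  ret = um.true_divide(
Traceback (most recent call last):
TypeError: expected non-empty vector for x
```

```bash
python3 -m creep '10 0 0 0.2 0;10 0 0 0.4 0;10 0 0 0.5 0;10 0 0 0.5 0';python3 -m creep '10 0 0 0.2 0;10 0 0 0.2 0;10 0 0 0.2 0'
python3 - <<'E'
from h import *
i,p,d=shot("wrist","w15")
c,st,m=max(blobs(mask(p,172,8),200),key=lambda b:b[1][4])
P=deproj(i,np.argwhere(m)[:,::-1],d[m]);k=(P[:,2]>80)&(P[:,2]<130);print(c,np.median(P[k],0));x=(P[:,:2]-[574.4,-14])@[.914,-.406];k&=x>-134;print(np.polyfit(x[k],P[k,2],1))
E
```

```text
clock: 18.3
eef_pos: [465.6, 34.1, 240.5]
tcp_rot: [-3.136, 0.001, 1.149]
contact_force: [-3.1, -1.1, 0.4]
opening: 0.207
clock: 18.6
eef_pos: [465.8, 34.0, 239.5]
tcp_rot: [-3.136, 0.001, 1.149]
contact_force: [-8.3, -0.1, 17.9]
opening: 0.206
[254.11048282 305.74293171] [466.31807358  34.03375672 101.37540955]
[7.56112530e-03 1.02180883e+02]
```

```bash
python3 -m creep '30 0 0 -0.1 0;45 0 0 -0.1 0;50 0 0 -0.1 0;50 0 0 -0.1 0;50 0 0 -1 0;50 0 0 -4 0;50 0 0 -9 0;50 0 0 -14 0;60 0 0 -18 0;80 0 0 -20 0;100 0 0 -20 0;100 0 0 -20 0'
python3 - <<'E'
from h import *
i,p,d=shot("wrist","w16");print(tool()[0])
for c,st,m in blobs(mask(p,172,8),200):
    P=deproj(i,np.argwhere(m)[:,::-1],d[m]);k=(P[:,2]>50)&(P[:,2]<130);
    if k.sum(): print(c,np.median(P[k],0))
E
```

```text
clock: 19.85
eef_pos: [466.6, 33.8, 439.7]
tcp_rot: [-3.137, 0.001, 1.149]
contact_force: [0.1, -0.3, -0.4]
opening: 0.996
[466.45090103  33.75129222 438.83183557]
[463.43870968  11.10322581] [403.91451004 272.17397551  91.61220206]
[254.01616915 181.72885572] [470.06505572  32.41151905 101.55816391]
[269.90510949 268.5729927 ] [576.29920218   5.03517011  81.03937743]
[239.94537815 268.11764706] [560.55796216 -28.61166483  79.64517437]
```

View pics/w16.png

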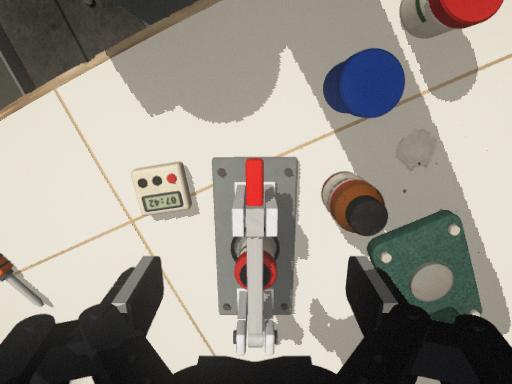

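Run:
```python
from h import *
i,p,d=load("w1")
c,st,m=max(blobs(mask(p,3,18,150,80),100),key=lambda b:b[1][4])
P=deproj(i,np.argwhere(m)[:,::-1],d[m]);print(c,st,np.median(P,0),np.percentile(P[:,2],[10,50,90]))
r=cv2.minAreaRect(onz(i,np.argwhere(m)[:,::-1],24)[:,:2].astype(np.float32));print(r)
tip=onz(i,[[296,147]],12)[0];print(tip)
hc=onz(i,[c],24)[0];print(hc,np.degrees(np.arctan2(*(tip-hc)[[1,0]])),np.linalg.norm((tip-hc)[:2]))
# view pose: pin ~60mm ahead in image
al=np.arctan2(*(tip-hc)[[1,0]]);n=np.array([np.cos(al),np.sin(al)])
V=hc[:2]+n*5;print(V); go([*V,330],al-np.pi/2)
```

```text
[244.14673913 220.02717391] [235 211  21  18 184] [ 450.46028993 -373.80980011   23.90205134] [22.51699957 23.90205134 24.89339426]
((450.40093994140625, -373.7198486328125), (10.948751449584961, 24.738718032836914), 16.031410217285156)
[ 548.15488415 -347.10524357   12.        ]
[ 450.65628419 -373.82882087   24.        ] 15.327868304948957 101.0946416837663
[ 455.47842898 -372.50711   ]
shift cm [-37.49  15.72  10.84] roll -39.5 (or 140.5) j6 -62
```

```bash
python3 -m creep '100 -3 1 0 8;100 -6 2 0 16;100 -9 4 0 25;100 -13 6 0 33;100 -17 8 0 42;100 -20 10 0 50;100 -23 12 0 59;100 -26 14 0 67;100 -29 15.7 0 76;100 -32 15.7 2 84;100 -35 15.7 4 92;100 -37.5 15.7 6 100;100 -37.5 15.7 8 109;100 -37.5 15.7 10.8 117;100 -37.5 15.7 10.8 126;100 -37.5 15.7 10.8 134;100 -37.5 15.7 10.8 140.5;100 -37.5 15.7 10.8 140.5;100 -37.5 15.7 10.8 140.5'
python3 - <<'E'
from h import *
i,p,d=shot("wrist","w17");print(tool()[0],tool()[2]["qpos"][5])
E
```

```text
clock: 21.8
eef_pos: [454.9, -372.2, 329.1]
tcp_rot: [3.134, 0.005, -1.3]
contact_force: [0.5, -0.9, 0.5]
opening: 0.997
[ 454.96262616 -372.29225247  329.5023722 ] 0.6153778545156934
```

View pics/w17.png

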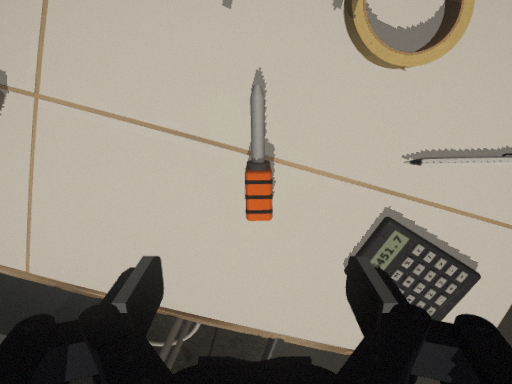

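Run:
```python
from h import *
P0,R,s=tool()
i,p,d=load("w17")
m=mask(p,3,18,120,60);m=cv2.morphologyEx(m,cv2.MORPH_CLOSE,np.ones((7,7)))
c,st,m=max(blobs(m,100),key=lambda b:b[1][4])
uv=np.argwhere(m)[:,::-1]
P=deproj(i,uv,d[m]);z=np.median(P[:,2]);print(c,st,z)
r=cv2.minAreaRect(P[abs(P[:,2]-z)<3][:,:2].astype(np.float32));print(r)
# shank points: depth z 5..20
vv,uu=np.mgrid[60:165,235:285];S=deproj(i,np.c_[uu.ravel(),vv.ravel()],d[60:165,235:285].ravel())
k=(S[:,2]>13)&(S[:,2]<20);q=S[k];mu=q.mean(0);print(len(q),mu)
u=np.linalg.svd(q[:,:2]-mu[:2])[2][0];u*=np.sign(u[0]);print("shank angle",np.degrees(np.arctan2(u[1],u[0])))
h=np.array(r[0]);w=mu[:2]-h;print("handle->shank ang",np.degrees(np.arctan2(w[1],w[0])),np.linalg.norm(w))
tip=onz(i,[[259.5,69]],12)[0];print("tip",tip,np.linalg.norm(tip[:2]-h),np.degrees(np.arctan2(*(tip[:2]-h)[[1,0]])))
# two-view handle-triangulation
i1,p1,d1=load("w1");m1=cv2.morphologyEx(mask(p1,3,18,120,60),cv2.MORPH_CLOSE,np.ones((7,7)));c1=max(blobs(m1,100),key=lambda b:b[1][4])[0]
a=ray(i,[c]);b=ray(i1,[c1]);print("tri",tri([(a[0],a[1][0]),(b[0],b[1][0])]))
```

```text
[258.50225904 194.42168675] [ 245  168   27   53 1328] 23.843050247754007
((444.48236083984375, -376.923828125), (47.9686279296875, 23.095643997192383), 16.360443115234375)
1022 [ 503.29026802 -359.87421641   16.61615126]
shank angle 16.762884715729765
handle->shank ang 16.167951755330154 61.22956153690035
tip [ 548.85606148 -348.84790207   12.        ] 108.08388875658304 15.055852129115467
tri (array([ 443.0876931 , -377.61883607,   13.89304929]), [np.float64(0.1874715927517174), np.float64(0.18747159275165612)])
```

Run:
```python
from h import *
a=np.radians(16.3);n=np.array([np.cos(a),np.sin(a)])
go([*(np.array([444.5,-376.9])+6*n),176],a-np.pi/2)
```

```text
shift cm [ 0.22  0.42 15.35] roll -0.8 (or 179.2) j6 35
```

```bash
python3 -m creep '80 0.2 0.4 4 -0.8;70 0.2 0.4 8 -0.8;70 0.2 0.4 11 -0.8;70 0.2 0.4 13 -0.8;70 0.2 0.4 14.5 -0.8;70 0.2 0.4 15 -0.8;70 0.2 0.4 15.3 -0.8;70 0.2 0.4 15.3 -0.8;70 0.2 0.4 15.3 -0.8'
python3 - <<'E'
from h import *
i,p,d=shot("wrist","w18");print(tool()[0]);print((tool()[0][:2]-[444.5,-376.9]))
E
```

```text
clock: 22.75
eef_pos: [450.8, -375.3, 177.5]
tcp_rot: [3.135, 0.003, -1.286]
contact_force: [-0.1, 0.6, 0.4]
opening: 0.7
[ 450.78216374 -375.24268947  177.47954395]
[6.28216374 1.65731053]
```

View pics/w18.png

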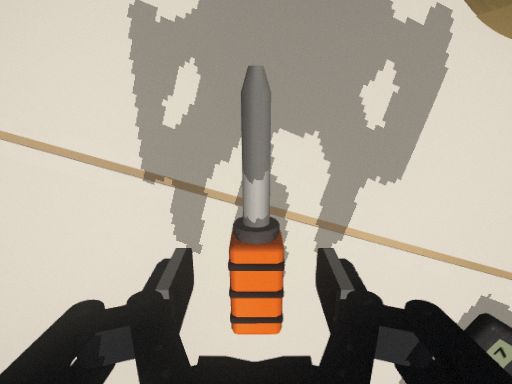

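```bash
python3 -m creep '10 0 0 0.1 0;10 0 0 0.1 0;10 0 0 0.1 0;10 0 0 0.1 0;10 0 0 0.1 0;10 0 0 0.1 0;10 0 0 0.1 0;10 0 0 0.1 0' 80;python3 -m creep '10 0 0 -1 0;10 0 0 -3 0;10 0 0 -6 0;10 0 0 -9 0;10 0 0 -11 0;10 0 0 -11 0;10 0 0 -11 0'
python3 - <<'E'
from h import *
i,p,d=shot("wrist","w19");P0,R,s=tool();print(P0,s["opening"])
vv,uu=np.mgrid[40:345,215:300];S=deproj(i,np.c_[uu.ravel(),vv.ravel()],d[40:345,215:300].ravel())
L=(S-P0)@R
k=(L[:,2]>140)&(L[:,2]<175)&(abs(L[:,0])<14);q=L[k]
for y in range(20,-105,-6):
    kk=(q[:,1]>y-6)&(q[:,1]<=y)
    if kk.sum(): print(y,kk.sum(),q[kk,0].min().round(1),q[kk,0].max().round(1),np.median(q[kk,0]).round(1),"top z",np.percentile(q[kk,2],5).round(1))
E
```

```text
clock: 23.6
eef_pos: [451.0, -375.4, 177.2]
tcp_rot: [3.136, 0.002, -1.286]
contact_force: [-0.9, 0.5, 5.5]
opening: 0.26
clock: 24.3
eef_pos: [451.5, -375.3, 287.4]
tcp_rot: [3.136, 0.002, -1.286]
contact_force: [0.2, 0.2, -1.3]
opening: 0.263
[ 451.24859429 -375.16469174  286.54336692] 0.25894583932561943
20 604 -12.1 12.5 0.4 top z 151.4
14 557 -11.2 11.6 -0.0 top z 151.2
8 627 -11.2 11.5 -0.0 top z 145.6
2 680 -11.2 11.5 -0.0 top z 146.0
-4 662 -11.1 11.5 0.4 top z 148.2
-10 1077 -14.0 14.0 -0.4 top z 142.3
-16 875 -11.7 12.1 0.4 top z 152.2
-22 732 -9.9 10.4 0.4 top z 153.8
-28 353 -5.8 6.3 0.0 top z 157.6
-34 368 -5.7 6.2 0.0 top z 157.8
-40 385 -5.7 6.1 0.0 top z 157.8
-46 393 -5.6 6.0 0.0 top z 157.7
-52 405 -5.4 5.9 0.0 top z 157.6
-58 422 -5.8 6.3 0.2 top z 157.5
-64 460 -5.8 6.2 0.2 top z 157.6
-70 464 -5.7 6.2 0.2 top z 157.2
-76 477 -5.6 6.1 0.1 top z 157.4
-82 389 -5.1 5.6 0.4 top z 158.3
-88 107 -3.5 4.0 0.1 top z 159.8
```

View pics/w19.png

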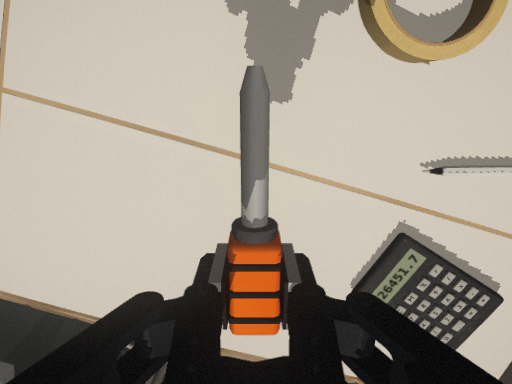

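Run:
```python
from h import *
go([448.1,-114,300],np.radians(-24.05))
```

```text
shift cm [-25.16  -7.02  -1.31] roll -49.7 (or 130.3) j6 34
```

```bash
python3 -m creep '10 -2 -0.6 -1.3 -4;10 -4 -1.1 -1.3 -8;10 -6.5 -1.8 -1.3 -13;10 -9 -2.5 -1.3 -18;10 -11.5 -3.2 -1.3 -23;10 -14 -3.9 -1.3 -28;10 -16.5 -4.6 -1.3 -33;10 -19 -5.3 -1.3 -38;10 -21.5 -6 -1.3 -43;10 -23.5 -6.6 -1.3 -47;10 -25.2 -7 -1.3 -49.7;10 -25.2 -7 -1.3 -49.7;10 -25.2 -7 -1.3 -49.7;10 -25.2 -7 -1.3 -49.7'
python3 - <<'E'
from h import *
i,p,d=shot("wrist","w20");P0,R,s=tool();print(P0,s["opening"],s["tcp_rot"])
vv,uu=np.mgrid[0:384,0:512];S=deproj(i,np.c_[uu.ravel(),vv.ravel()],d.ravel())
l=(abs(S[:,2]-110)<2.5)&(S[:,0]>450);n,lab,st,cc=cv2.connectedComponentsWithStats(l.reshape(384,512).astype(np.uint8))
for k in range(1,n):
    if st[k,4]>60:
        q=S[(lab==k).ravel()];r=cv2.minAreaRect(q[:,:2].astype(np.float32));print(cc[k].round(),st[k,4],np.median(q[:,2]).round(1),r)
E
```

```text
clock: 25.75
eef_pos: [447.8, -114.2, 299.4]
tcp_rot: [3.14, 0.008, -0.42]
contact_force: [1.1, -0.6, -0.5]
opening: 0.263
[ 447.79111089 -114.27733844  299.52682701] 0.2619717397828461 [ 3.13966486  0.00741355 -0.42015944]
```

View pics/w20.png

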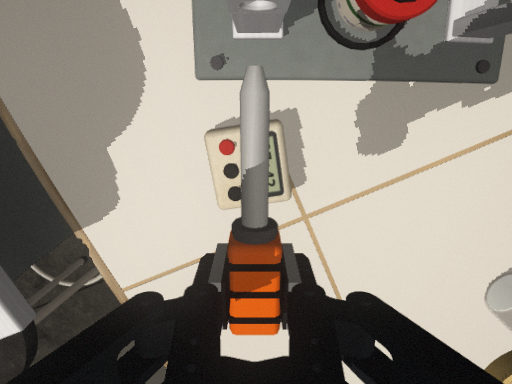

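```bash
python3 -m creep '10 0 -2 0 0;10 0 -4 0 0;10 0 -5 0 0;10 0 -5 0 0;10 0 -5 0 0'
python3 - <<'E'
from h import *
i,p,d=shot("wrist","w21");P0,R,s=tool();print(P0,s["opening"],s["tcp_rot"])
vv,uu=np.mgrid[0:384,0:512];S=deproj(i,np.c_[uu.ravel(),vv.ravel()],d.ravel())
l=(abs(S[:,2]-109)<3.5)&(S[:,0]>450);n,lab,st,cc=cv2.connectedComponentsWithStats(l.reshape(384,512).astype(np.uint8))
for k in range(1,n):
    if st[k,4]>60:
        q=S[(lab==k).ravel()];r=cv2.minAreaRect(q[:,:2].astype(np.float32));print(cc[k].round(),st[k,4],np.median(q[:,2]).round(1),r, ((np.array([*r[0],110])-P0)@R).round(1))
E
```

```text
clock: 26.3
eef_pos: [468.0, -69.0, 299.3]
tcp_rot: [3.139, 0.008, -0.42]
contact_force: [-0.2, 0.3, -1.6]
opening: 0.262
[467.91817043 -69.15808217 299.3312819 ] 0.26222276536228173 [ 3.13934803  0.00767306 -0.42035396]
[257.  21.] 1874 110.0 ((513.3935546875, 31.864511489868164), (11.421311378479004, 30.230609893798828), 66.13911437988281) [   1.7 -111.2  189.1]
[258.  59.] 2364 110.0 ((506.4591064453125, 16.468048095703125), (17.951845169067383, 30.085044860839844), 66.06962585449219) [  1.7 -94.3 189.1]
[233.  99.] 345 110.1 ((488.88739013671875, 5.540708541870117), (11.288743019104004, 6.6397552490234375), 63.52851104736328) [ -9.9 -77.2 189.2]
[279.  99.] 499 110.1 ((508.97552490234375, -3.436121940612793), (11.177754402160645, 9.549205780029297), 66.98870086669922) [ 12.1 -77.2 189.1]
```

View pics/w21.png

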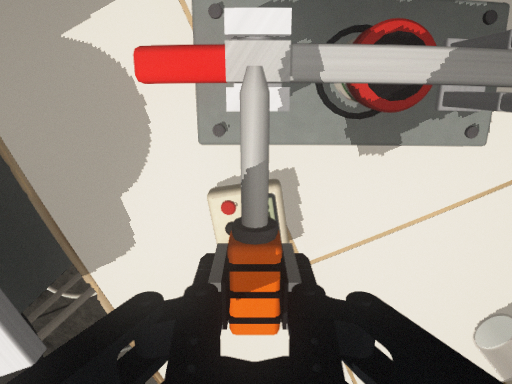

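```bash
python3 -m creep '10 0.1 2.5 0 0;10 0.15 4.5 0 0;10 0.15 4.5 1.5 0;10 0.15 4.5 3 0;10 0.15 4.5 4 0;10 0.15 4.5 4 0;10 0.15 4.5 4 0;10 0.15 4.5 4 0'
python3 - <<'E'
from h import *
i,p,d=shot("wrist","w22");P0,R,s=tool();print(P0,s["opening"],s["tcp_rot"])
shot("side","s22")
b=np.array([506.46,16.47,95]);print("bore in tool",((b-P0)@R).round(1))
vv,uu=np.mgrid[0:384,0:512];S=deproj(i,np.c_[uu.ravel(),vv.ravel()],d.ravel());L=(S-P0)@R
l=(abs(S[:,2]-109)<3.5)&(S[:,0]>450);n,lab,st,cc=cv2.connectedComponentsWithStats(l.reshape(384,512).astype(np.uint8))
for k in range(1,n):
    if st[k,4]>60:
        q=S[(lab==k).ravel()];r=cv2.minAreaRect(q[:,:2].astype(np.float32));print(cc[k].round(),st[k,4],np.median(q[:,2]).round(1),r, ((np.array([*r[0],110])-P0)@R).round(1))
for y in(-40,-60,-76):
    kk=(abs(L[:,1]-y)<3)&(abs(L[:,2]-158)<6)&(abs(L[:,0])<9);print(y,L[kk,0].min(),L[kk,0].max(),np.percentile(L[kk,2],5))
E
```

```text
clock: 27.15
eef_pos: [450.9, -110.9, 260.0]
tcp_rot: [3.139, 0.007, -0.42]
contact_force: [-0.4, 0.7, -0.9]
opening: 0.258
[ 450.94224814 -110.84021157  260.00896657] 0.25795987236028545 [ 3.1395209   0.00666342 -0.42011986]
bore in tool [-1.000e-01 -1.392e+02  1.647e+02]
[269. 274.] 2182 106.9 ((462.79656982421875, -114.45994567871094), (25.553264617919922, 45.294769287109375), 0.006784694269299507) [ 13.3  -1.8 149.9]
-40 -5.464591515579483 6.174607413345113 158.50813919667192
-60 -5.210635639522293 5.989579422171562 158.45391227481838
-76 -5.417308282047533 6.207921443635421 158.23501717336165
```

View pics/w22.png

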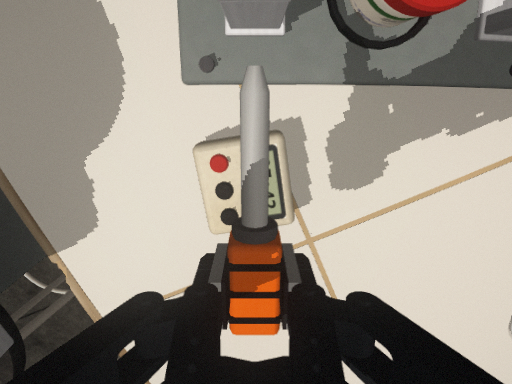

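```bash
python3 -m creep '10 -0.05 -1 0.05 0;10 -0.05 -2 0.05 0;10 -0.05 -2.2 0.05 0;10 -0.05 -2.2 0.05 0'
python3 - <<'E'
from h import *
i,p,d=shot("wrist","w23");P0,R,s=tool();print(P0)
b=np.array([506.46,16.47,95]);print("bore in tool",((b-P0)@R).round(1))
vv,uu=np.mgrid[0:384,0:512];S=deproj(i,np.c_[uu.ravel(),vv.ravel()],d.ravel());L=(S-P0)@R
l=(abs(S[:,2]-109.5)<3)&(vv.ravel()<120);q=L[l]
if len(q): print(l.sum(),q.min(0),q.max(0))
E
```

```text
clock: 27.65
eef_pos: [459.7, -89.8, 259.5]
tcp_rot: [3.14, 0.007, -0.419]
contact_force: [-0.7, -0.0, -0.9]
opening: 0.265
[459.53075753 -90.09162224 259.44411195]
bore in tool [   0.6 -116.8  164.2]
4143 [ -14.58184389 -110.3360824   146.71208354] [ 15.86420715 -94.09804457 152.75256664]
```

View pics/w23.png

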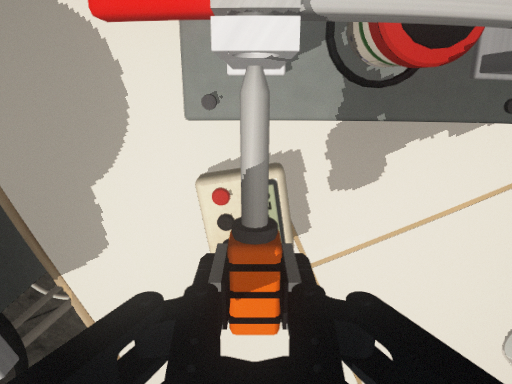

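```bash
python3 -m creep '10 0.03 -0.6 0 0;10 0.03 -1.2 0 0;10 0.03 -1.8 0 0;10 0.03 -2.4 0 0;10 0.03 -2.4 0 0'
```

```text
clock: 28.2
eef_pos: [469.9, -67.7, 259.4]
tcp_rot: [3.14, 0.006, -0.418]
contact_force: [-0.2, 0.2, -1.7]
opening: 0.262
```

```bash
python3 -m creep '10 0 -0.5 0 0;10 0 -1 0 0;10 0 -1.5 0 0;10 0 -2 0 0;10 0 -2 0 0'
python3 - <<'E'
from h import *
i,p,d=shot("wrist","w24");P0,R,s=tool();print(P0,s["wrist_torque"])
b=np.array([506.46,16.47,95]);print("bore in tool",((b-P0)@R).round(1))
E
```

```text
clock: 28.7
eef_pos: [478.3, -48.8, 259.4]
tcp_rot: [3.14, 0.006, -0.418]
contact_force: [-0.1, -0.5, -2.5]
opening: 0.264
[478.16505065 -49.07686036 259.33989209] [-0.00736114  0.00542998 -0.01961034]
bore in tool [  0.3 -71.7 164.2]
```

View pics/w24.png

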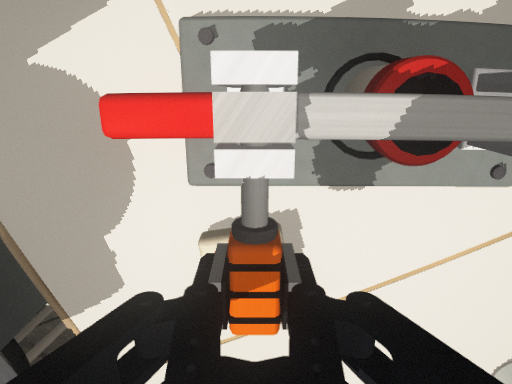

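```bash
python3 -m creep '10 0 -0.5 0 0;10 0 -1 0 0;10 0 -1.5 0 0;10 0 -2 0 0;10 0 -2.2 0 0;10 0 -2.2 0 0'
```

```text
clock: 29.35
eef_pos: [487.2, -28.6, 259.3]
tcp_rot: [3.14, 0.006, -0.417]
contact_force: [0.2, -0.4, -1.3]
opening: 0.264
```

```bash
python3 -m creep '10 0 -0.15 0 0;10 0 -0.25 0 0;10 0 -0.3 0 0;10 0 -0.35 0 0;10 0 -0.35 0 0'
python3 - <<'E'
from h import *
i,p,d=shot("wrist","w25");P0,R,s=tool();print(P0,s["contact_force"])
b=np.array([506.46,16.47,95]);print("bore in tool",((b-P0)@R).round(1))
E
```

```text
clock: 29.85
eef_pos: [488.4, -25.9, 259.3]
tcp_rot: [3.139, 0.007, -0.417]
contact_force: [-1.4, -5.6, 1.2]
opening: 0.265
[488.42692721 -25.94482704 259.29334071] [-1.95083063 -5.55475765  0.37150086]
bore in tool [  0.4 -46.6 164.2]
```

View pics/w25.png

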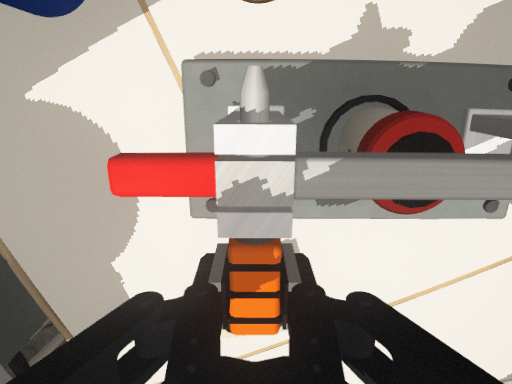

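```bash
python3 -m creep '10 0 -0.1 0 0;10 0 -0.15 0 0;10 0 -0.15 0 0'; python3 -m creep '20 0 0.1 0 0;35 0 0.1 0 0;45 0 0.1 0 0;50 0 0.1 0 0;50 0 0.1 0 0;50 0 0.1 0 0;50 0 0.1 -1 0;50 0 0.1 -3 0;50 0 0.1 -6 0;50 0 2 -9 0;60 0 4 -12 0;60 0 6 -15 0;60 0 6 -18 0;60 0 6 -18 0;60 0 6 -18 0'
python3 - <<'E'
from h import *
i,p,d=shot("wrist","w26");P0,R,s=tool();print(P0,s["contact_force"]);shot("side","s26");shot("top","t26")
vv,uu=np.mgrid[0:384,0:512];S=deproj(i,np.c_[uu.ravel(),vv.ravel()],d.ravel())
b=np.array([506.46,16.47]);C=np.c_[(S[:,:2]-b)@[.9135,-.407],(S[:,:2]-b)@[.407,.9135],S[:,2]]
m=cv2.morphologyEx(mask(p,3,18,120,60),cv2.MORPH_CLOSE,np.ones((7,7)));c,st,mm=max(blobs(m,50),key=lambda t:t[1][4]);q=C[mm.ravel()]
q=q[q[:,2]>95];print("handle",c,np.percentile(q,[2,50,98],axis=0).round(1),np.polyfit(q[:,1],q[:,2],1))
k=(C[:,1]>24)&(C[:,1]<60)&(abs(C[:,0])<8)&(C[:,2]>85)&(C[:,2]<106);q=C[k];print("nose",len(q),q.min(0).round(1),q.max(0).round(1))
k=(abs(C[:,0]+40)<20)&(abs(C[:,1])<7)&(C[:,2]>80);print("grip top",np.median(C[k,2]))
E
```

```text
clock: 30.2
eef_pos: [488.6, -25.5, 259.3]
tcp_rot: [3.136, 0.007, -0.416]
contact_force: [-2.2, -10.7, 2.4]
opening: 0.26
clock: 31.7
eef_pos: [465.8, -80.0, 440.6]
tcp_rot: [3.137, 0.005, -0.416]
contact_force: [-0.2, 0.8, -1.1]
opening: 0.595
[465.55380846 -79.87767033 439.56572265] [ 0.16467459 -0.00806317  0.03666229]
handle [253.9629045  123.31649566] [[-10.9 -76.7  98.8]
 [  0.4 -53.6 102. ]
 [ 11.6 -31.8 104.8]] [  0.27888513 118.21294167]
nose 252 [-6.  24.  96.9] [  5.5  41.6 104.6]
grip top 101.98531897257362
```

View pics/w26.png

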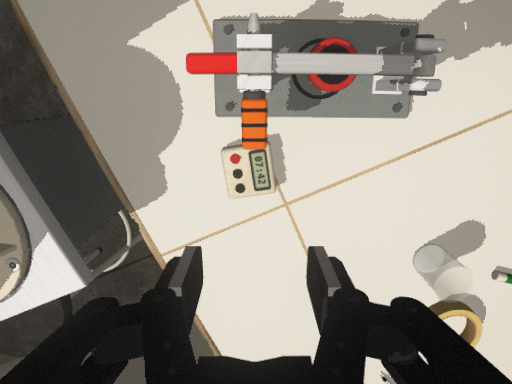

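View pics/s26.png

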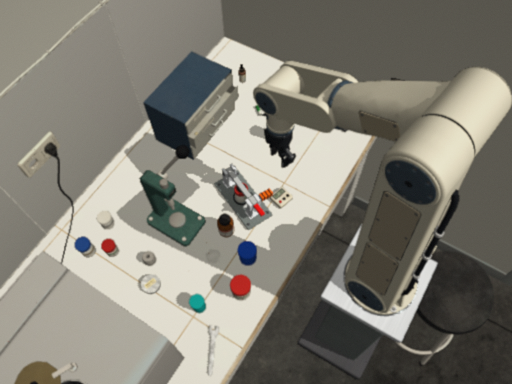

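Run:
```python
from h import *
i,p,d=load("w26")
vv,uu=np.mgrid[0:384,0:512];S=deproj(i,np.c_[uu.ravel(),vv.ravel()],d.ravel())
b=np.array([506.46,16.47]);C=np.c_[(S[:,:2]-b)@[.9135,-.407],(S[:,:2]-b)@[.407,.9135],S[:,2]]
for y in list(range(-84,-22,4))+list(range(24,50,3)):
    k=(abs(C[:,1]-y)<2)&(abs(C[:,0]-.4)<4)&(C[:,2]>80)&(C[:,2]<130)
    if k.sum(): print(y,k.sum(),np.percentile(C[k,2],[20,50,90]).round(1))
cv2.imwrite("pics/w26c.png",cv2.resize(p[0:160,170:340],None,fx=3.5,fy=3.5,interpolation=cv2.INTER_CUBIC))
```

```text
-76 36 [ 99.1  99.7 100.8]
-72 35 [ 99.4 100.2 100.9]
-68 39 [100.1 101.2 101.8]
-64 39 [100.5 100.9 102.2]
-60 38 [101.1 101.6 102.6]
-56 36 [101.5 102.1 103. ]
-52 36 [101.7 102.3 103.2]
-48 44 [102.4 102.8 103.7]
-44 35 [102.6 103.1 104. ]
-40 44 [103.1 103.6 104.7]
-36 37 [103.3 103.9 104.5]
-32 45 [101.7 102.4 103.6]
-28 36 [102.1 102.7 103.5]
-24 44 [ 97.8  99.2 109.7]
24 33 [102.1 103.  110.7]
27 42 [101.7 102.6 103.7]
30 45 [102.3 102.9 104. ]
33 43 [102.  102.9 104.3]
36 45 [101.  102.3 103.4]
39 40 [100.  101.3 102.6]
42 11 [ 99.9 101.2 101.9]
```

View pics/w26c.png

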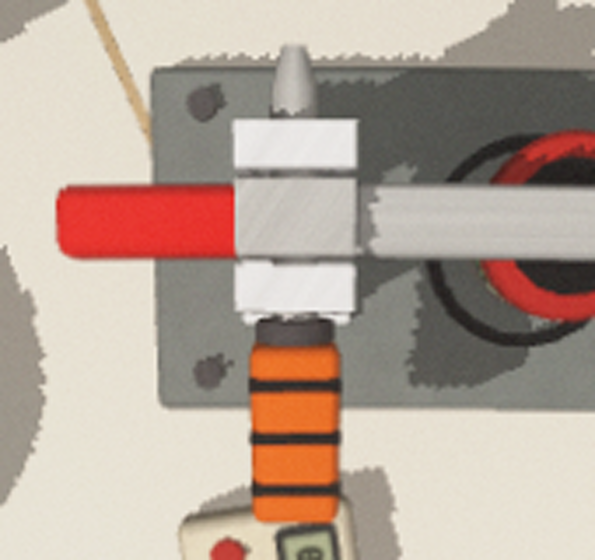

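```bash
python3 -m creep '60 0 0 0 0;60 0 0 0 0;60 0 0 0 0;60 0 0 0 0;60 0 0 0 0'
python3 - <<'E'
from h import *
i,p,d=shot("wrist","w27")
vv,uu=np.mgrid[0:384,0:512];S=deproj(i,np.c_[uu.ravel(),vv.ravel()],d.ravel())
b=np.array([506.46,16.47]);C=np.c_[(S[:,:2]-b)@[.9135,-.407],(S[:,:2]-b)@[.407,.9135],S[:,2]]
k=(abs(C[:,0]-.4)<3)&(C[:,2]>85)&(C[:,2]<125);print("pin extent y",C[k,1].min(),C[k,1].max())
k=(C[:,2]>75)&(C[:,2]<86)&(mask(p,172,8).ravel()>0);print("lid pts rel bore",cv2.minEnclosingCircle(C[k,:2].astype(np.float32)))
k=(abs(C[:,0]+40)<20)&(abs(C[:,1])<7)&(C[:,2]>80);print("grip top",np.median(C[k,2]))
for n in("s","t"):
    a=cv2.imread(f"pics/{'side' if n=='s' else 'top'}0.png");q=cv2.imread(f"pics/{n}26.png")
    for nm,r in (("bottle",(9,22)),):
        for im in(a,q): print(n,[c.round(1).tolist() for c,st,m in blobs(mask(im,*r),40)])
E
```

```text
clock: 32.35
eef_pos: [465.5, -79.7, 438.6]
tcp_rot: [3.136, 0.009, -0.416]
contact_force: [-0.3, -0.2, -0.0]
opening: 0.602
pin extent y -77.6823934687649 40.84544446078502
lid pts rel bore ((75.8449478149414, 0.4095235764980316), 24.908754348754883)
grip top 101.89542866476398
s [[318.6, 143.2], [227.3, 225.9]]
s [[265.9, 194.2]]
t [[221.7, 195.9], [384.7, 227.6]]
t [[223.6, 195.5], [275.3, 213.8]]
```

```bash
python3 -c "
from rig import *
print(sign_off())"
```

```text
the job is handed in; nothing more can be done
None
```

The job is handed in at about 32 s of the 72 s allowed. The small red-lidded jar stands in the nest, the bar is shut over it, and the lock pin is through both lugs and the bar from the timer side.

What the last checks showed:

| Check | Measured | Limit |
|---|---|---|
| Jar lid centre from the nest centre | about 1 mm | 7 mm |
| Jar height | lid top at 82 mm, as expected for a seated jar | – |
| Top of the red grip on the bar | 102 mm up, the height for fully shut | – |
| Pin short of home along its axis | about 1–3 mm | about 6 mm |
| Pin tilt, handle end sagging in the loose bore | about 0.1 rad | 0.17 rad |

The gripper was clear of everything, about 180 mm above the pin.

These points disagreed or were not fully confirmed:
- **Side and top cameras:** they differed from the wrist camera by 5–7 mm sideways, so I relied on the wrist camera.
- **Pin position:** its two ends gave slightly different readings, 1.2 mm and 2.7 mm short of home. Part of that is the tilt.
- **Bottle:** my colour check moved 2 pixels in the top view and lost the bottle in the side view. I put this down to the arm's shadow, because the pictures show it standing in the same place and nothing came near it.
- **Timer and beaker:** I checked these only by eye, and both looked undisturbed.

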